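Clip a bearing plate to the marking stand

TASK

Stand the plate with the big round hole in the marking stand, upright in the groove between the low lip and the upright and centred side to side. Then take the spring clamp off its wooden rail, squeeze it open and let it close over the top edges of plate and upright together, about in the middle and well down, so that it holds the two together. Leave the solid plate in the rack and don't disturb the other things on the bench.

Things in the scene. Friction and masses are not known exactly. Their poses are not given: they have to be found in the camera images.
- bored_plate: steel plate with one 28 mm round hole: 10 thick (x) x 60 wide (y) x 70 high (z), 0.28 kg. Origin: centre of its bottom edge. Hole centre 28 above the bottom. Starts upright in one of the rack's two slots, standing 56 above the rack's top, and may be gripped across its 60 mm width from above. Either face may face the upright.
- solid_plate: the other plate in the rack, same outline and origin, but without a hole (0.33 kg). Leave it.
- rack: fixed wooden block 50 (x) x 210 (y) x 22 high with two slots 14 deep, centred 55 to either side (y) of the middle, 13 wide. Origin: centre of its underside.
- stand: fixed marking stand. Origin: underside, below the front (-x) face of the upright; z up. Its front points away from the robot, within 0.5 rad. Base x -35..45, y +-42, 12 high. Upright: aluminium, 36 wide (y +-18), 8 thick (x 0..8), its top 78 above the bench. A low lip (x -23..-15, 76 long in y, about 27 high, sloped on the inside as lead-in) leaves a groove from x = -15 to 0 in front of the upright for the 10 mm plate.
- stand_seat (a point): point on the stand's base in the middle of the groove: 7.5 mm in front (-x) of the upright's front face, 12 above the bench. The plate's bottom edge goes here, its face against the upright (anywhere in the groove's width will do: the clamp pulls it over). Seated, the plate overhangs the upright by 12 on each side and its top is 82 above the bench.
- rail: fixed parking rail for the clamp: foot 70 (x) x 110 (y) x 12, wooden bar 18 thick (x) x 100 long (y), top 62 above the bench. Origin: centre of its underside.
- clip: dark steel spring clamp with rubber jaw pads, 92 tall, 26 wide (y), 0.09 kg, starting upright, jaws down, astride the rail's bar. Origin: its pivot, 14 above the bar's top; z towards the tails; jaws open along x. Jaw pads lie 28 to 42 below the pivot, 18 apart on the rail, 31 (top) to 38 (tips) apart fully open. What is clamped may reach up to 6 below the pivot. Usable either way round.
- clip_tails (a point): point midway between the clamp's two tails, 32 above the pivot: grip here along the clamp's x. The tails flare to 50 above the pivot, 60 over their outsides at the top; squeezing them (8 N to begin, 13 N fully) opens the jaws below. Fully squeezed they are parallel, 33 over their outsides, against a stop. The frame belongs to the +x half: it tilts up to 0.25 rad when squeezed.
- clip_jaw (a joint): opening angle of the clamp's jaws, rad: 0 on an 18 mm thickness (the rail, or plate plus upright), 0.5 fully open, about -0.4 shut on nothing.
- bearing: steel bearing ring lying on the bench, 52 across, 15 high; bystander.
- sleeve: steel sleeve standing on the bench, 38 across, 40 high; bystander.
- spanner: spanner, 160 long, lying on the bench; bystander.
- brush: brush, 180 long, lying on the bench; bystander.
- oil_bottle: white bottle, 60 across, 170 high; bystander.
- grease_tin: flat round tin, 64 across, 50 high; bystander.
Things that resemble listed ones, but are neither listed nor needed, are in the scene too. Of the things that look like the clip, the largest one is meant.

How it is judged:
By the outcome, as a careful person would: the job done as asked, in the order asked, and still so for the second after the job is handed in, with the robot touching nothing.
It also fails if it takes over 64 s, if anything falls off the work surface, if the arm or the gripper's body presses on something with over 40 N, if the wrist force passes 120 N, or if a joint passes its speed limit or range.

ROBOT

A 6-joint arm with a two-finger parallel gripper is mounted at the origin on the work surface. World frame = base frame: x ahead of the robot, y to its left, z up, the work surface at z = 0. Lengths are in m, angles in rad, forces in N, time in s.
With the tool pointing down it reaches from about 0.35 to 0.975 m from the base axis. Payload 4.9 kg.
Tool frame: the origin (TCP) lies midway between the tips of the shut fingers; the grasp point (between the pads) lies 19 mm behind it; z points along the fingers, y is the direction in which the jaws open and shut (so a half turn about z gives the same grasp; the last joint's range is limited). The gripper opens to 85 mm and grips with 20 to 120 N. Pads are 22 mm wide; open, the fingers measure 114 mm over their backs; the gripper's body (76 mm by 85 mm) begins 54 mm behind the grasp point. The pads swing forward as they close: fully open they stand 13 mm farther back than shut.
Start: joints at [-1.417, 0.053, 1.613, -0, 1.476, -0.119], TCP at [0.168, -0.602, 0.203] pointing down, gripper open.
Joint ranges: [-3.01, 3.01], [-1.01, 2.22], [0.06, 2.58], [-1.02, 4.17], [0.09, 2.62], [-3.14, 3.14]. Speed limits (rad/s): [2.57, 2.57, 3.14, 3.14, 3.14, 3.14].

INTERFACE

Orientations are given as a unit quaternion [w, x, y, z].
In Python, from plant import state, grab_frame, camera_params, job_done, boxes_of gives the robot as it stands.
- The arm moves only by the tool step_arm, never from a script. Its argument "steps" is a list of rows, each a list of 4 numbers: the shift along the tool's x, y, z in mm, then the turn about the tool's z in degrees. A call has 1 to 8 rows; each row shifts and turns the pose as measured when the row begins, along the tool's axes as they then stand; what a row does not reach is not made up. A row lasts 1/10 s, in which the tool goes at most 50 mm and 8.59 degrees, less where a joint would pass 70% of its speed; a pose out of reach is approached as far as the arm can. A call is refused whole if a number of a shift passes 50 or a number of a turn 8.59, either way. A call with a gripper value outside its range is refused whole. "claw" is the opening in per cent of the stroke, from 0 (shut) to 100 (fully open), set as the call begins (left out, the last holds). The fingers move at their own pace and stop on an object; the grip force is fixed at half the most. Time passes only in rows, so rows that do not move let the fingers close. It gives the time, the measured TCP pose, the force and the opening at its end, in the units of the state.
- state(): the state, without advancing time (a new reading comes with each control period).
- grab_frame(name): name is "side" or "top"; returns (picture, depth): 384x512x3 uint8, red, green, blue; 384x512 float32, m along the optical axis (not along the pixel's ray), 0 where there is no reading.
- camera_params(name): a dict with "mtx" (3x3 intrinsics, pixels), "k1" (the pictures are not rectified: a ray, as slopes to the right and down, at radius r is drawn at 1 + k1 r^2 times it, then the intrinsics apply), "extrinsics" (4x4, takes a point from camera to world coordinates). Camera axes: x right, y down, z forward; pixel columns grow to the right and rows downward; lengths in m; the calibration is good to about 2 mm. A picture is of the moment at which its call begins. camera_params takes no time and is no camera call.
- job_done(): hands the job in, once; it reports no verdict.
Trained networks look in the newest picture that a camera, given by its name, has taken for a name from the list of things; names that differ only in an ending like _2 or _b are one class to them, and where a whole thing is asked for, a point or a joint stands for the part that bears it (a point fixed in the world has none). Each returns a list of dicts, best first, with "p" (0 to 1); they miss things now and then, are a little off and sometimes report something else, mostly with a low value. They report only what shows in the picture. A call takes as long as a camera call. They do not tell look-alikes from the thing itself.
- boxes_of(camera, label): "box" ([left, top, width, height] in pixels, round what is visible of it).
The state is a dict: "time": time; "joint_pos": joint angles; "joint_vel": joint speeds; "joint_efforts": joint torques, N m; "tool_pos": TCP position; "tool_rot": TCP orientation; "contact_force": force on the tool from outside, world axes, zero at the start; "ft_torque": the same for the moment, N m; "gripper_width": opening from 0.0 (shut) to 1.0 (fully open).
Only numpy, scipy, OpenCV 4.12 (cv2) and the standard library are available. Lean on these libraries where they do the work, as an engineer would, in place of code of your own. Each camera call takes 0.05 s, during which the arm holds its last target. There are 200 camera calls.

## Working session

There is one attempt and no reset: what is moved stays moved. The work goes in short steps, Python scripts to look and compute and a tool call to move; the robot and the scene stay as the last step left them, time stands still between calls to the robot, and variables do not carry over. Pictures are saved under pics/ and viewed, about 8 in all and at most 12, crops included, and the job is handed in when it is done.

Besides the shell and the picture viewer there is one more tool, called in YAML: its name, and indented under it one key for each argument. step_arm: Moves the arm, as the interface text tells. Its arguments: {"type":"object","properties":{"steps":{"type":"array"},"claw":{"type":"number"}},"required":["steps"]}

```bash
mkdir -p pics
cat > h.py <<'E'
import numpy as np, cv2
from plant import state, grab_frame, camera_params, job_done, boxes_of
def cloud(name):
    im,d=grab_frame(name); c=camera_params(name); K=np.array(c["mtx"],float); E=np.array(c["extrinsics"])
    h,w=d.shape; v,u=np.mgrid[:h,:w]
    p=np.stack([u.ravel(),v.ravel()],1).astype(np.float64)[:,None]
    n=cv2.undistortPoints(p,K,np.array([c["k1"],0,0,0,0.]))[:,0]
    z=d.ravel(); P=np.c_[n*z[:,None],z]@E[:3,:3].T+E[:3,3]; P[z==0]=np.nan
    return im,d,P.reshape(h,w,3)
def save(im,f): cv2.imwrite("pics/"+f,cv2.cvtColor(im,cv2.COLOR_RGB2BGR))
E
python3 - <<'E'
from h import *
out=[]
for n in("top","side"):
    im,d,P=cloud(n); np.savez(n+".npz",im=im,d=d,P=P); out.append(im)
    print(n,np.round(camera_params(n)["extrinsics"],3).tolist(),camera_params(n)["mtx"][0][0])
    for l in("bored_plate","solid_plate","rack","stand","rail","clip"):
        for b in boxes_of(n,l)[:4]:
            x,y,w,h=b["box"]; q=P[int(y):int(y+h),int(x):int(x+w)].reshape(-1,3)
            print(n,l,round(b["p"],2),np.round(b["box"]).tolist(),np.round(P[min(383,int(y+h/2)),min(511,int(x+w/2))],3))
    save(cv2.resize(im,(800,600)),n+"1.png")
print(state()["time"],state()["tool_rot"])
E
```

```text
top [[-0.02, -0.977, 0.214, 0.28], [-1.0, 0.019, -0.008, 0.0], [0.004, -0.214, -0.977, 1.258], [0.0, 0.0, 0.0, 1.0]] 478.04208604890783
top bored_plate 0.7 [127.0, 96.0, 30.0, 38.0] [0.732 0.269 0.123]
top bored_plate 0.48 [141.0, 189.0, 27.0, 10.0] [0.534 0.24  0.079]
top bored_plate 0.2 [275.0, 186.0, 35.0, 36.0] [ 0.51  -0.111  0.046]
top solid_plate 0.46 [184.0, 182.0, 27.0, 12.0] [nan nan nan]
top rack 0.92 [138.0, 179.0, 80.0, 34.0] [0.54  0.188 0.021]
top stand 0.61 [273.0, 187.0, 36.0, 33.0] [ 0.51  -0.105  0.046]
top stand 0.28 [342.0, 125.0, 26.0, 27.0] [ 0.683 -0.286  0.047]
top rail 0.56 [348.0, 194.0, 46.0, 40.0] [ 0.473 -0.306  0.074]
top clip 0.61 [354.0, 262.0, 16.0, 6.0] [ 0.351 -0.284  0.034]
top clip 0.52 [362.0, 196.0, 24.0, 20.0] [ 0.495 -0.315  0.076]
top clip 0.32 [343.0, 124.0, 24.0, 28.0] [ 0.685 -0.282  0.049]
top clip 0.21 [177.0, 113.0, 32.0, 58.0] [0.689 0.152 0.018]
side [[-0.886, -0.339, 0.317, 0.25], [-0.464, 0.643, -0.609, 0.544], [0.003, -0.687, -0.727, 0.765], [0.0, 0.0, 0.0, 1.0]] 387.8984102309849
side solid_plate 0.62 [203.0, 236.0, 17.0, 36.0] [0.544 0.157 0.079]
side rack 0.55 [174.0, 246.0, 58.0, 85.0] [0.538 0.209 0.02 ]
side stand 0.95 [259.0, 175.0, 42.0, 42.0] [ 0.501 -0.11   0.035]
side rail 0.89 [302.0, 134.0, 25.0, 36.0] [ 0.476 -0.282  0.063]
side clip 0.77 [346.0, 162.0, 17.0, 24.0] [ 0.352 -0.267  0.049]
side clip 0.75 [311.0, 130.0, 19.0, 22.0] [ 0.474 -0.318  0.078]
side clip 0.64 [267.0, 152.0, 12.0, 22.0] [ 0.572 -0.218  0.032]
0.7 [3.34427450e-05 9.90708222e-01 1.36004476e-01 1.42829393e-06]
```

View pics/top1.png

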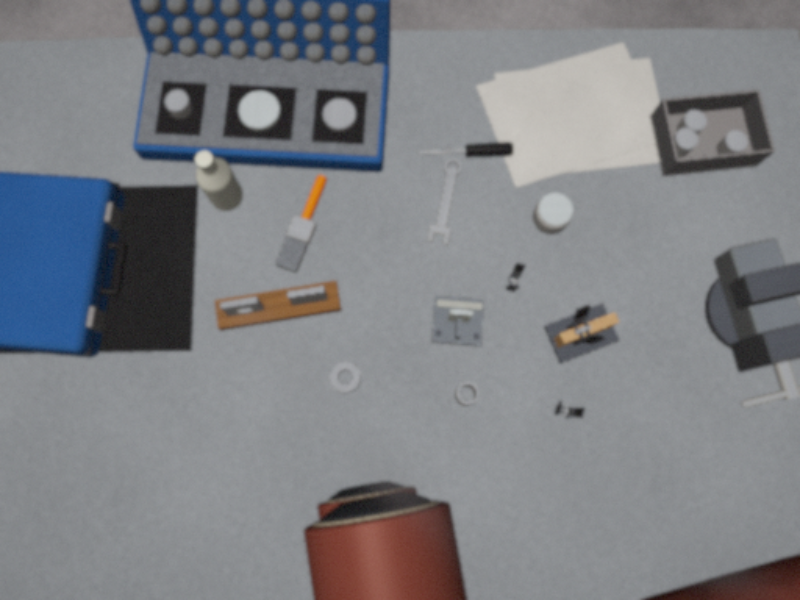

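View pics/side1.png

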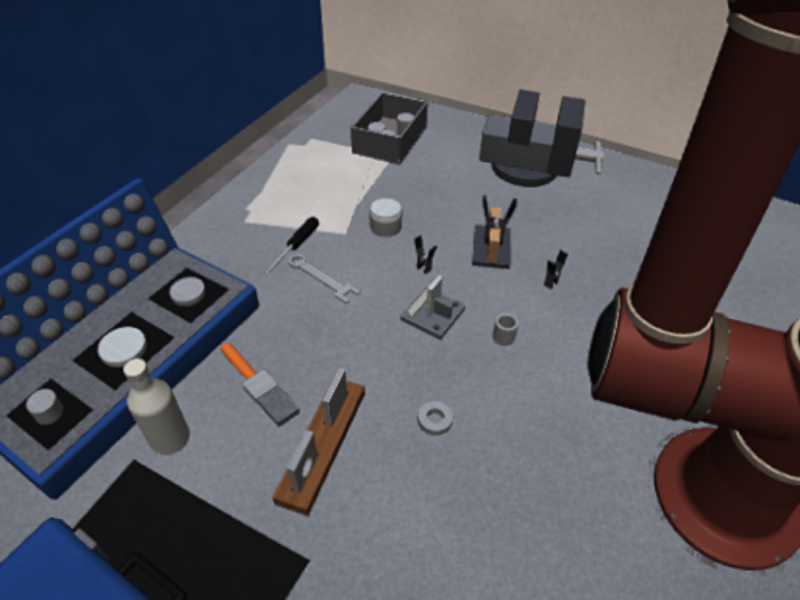

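```bash
cat > m.py <<'E'
from h import *
def rect(q,name):
    q=q[~np.isnan(q).any(1)]
    if len(q)<6: print(name,len(q)); return
    xy=(q[:,:2]*1000).astype(np.float32); m=np.median(xy,0); xy=xy[np.linalg.norm(xy-m,axis=1)<130]
    (c,s,a)=cv2.minAreaRect(xy); B=cv2.boxPoints((c,s,a)); e=[B[1]-B[0],B[2]-B[1]]; L=max(e,key=np.linalg.norm)
    print(name,len(xy),"c",np.round(c,1),"size",np.round(s,1),"long-axis deg",round(np.degrees(np.arctan2(L[1],L[0]))%180,1),"mean",np.round(xy.mean(0),1),"zmed",round(float(np.median(q[:,2])),4))
def sel(P,x,y,z):
    return P[(P[...,0]>x[0])&(P[...,0]<x[1])&(P[...,1]>y[0])&(P[...,1]<y[1])&(P[...,2]>z[0])&(P[...,2]<z[1])]
E
python3 - <<'E'
from m import *
ims=[]
for n in("top","side"):
    f=np.load(n+".npz"); P=f["P"]; ims.append(f["im"])
    print(n,"table z",np.nanmedian(sel(P,(.35,.6),(-.2,.1),(-.02,.02))[:,2]))
    rect(sel(P,(.47,.6),(.06,.32),(.014,.03)),"rack top")
    rect(sel(P,(.47,.6),(.20,.32),(.07,.09)),"plate L top")
    rect(sel(P,(.47,.6),(.08,.20),(.07,.09)),"plate R top")
    rect(sel(P,(.44,.58),(-.18,-.04),(.007,.017)),"stand base")
    rect(sel(P,(.44,.58),(-.18,-.04),(.022,.032)),"stand lip")
    rect(sel(P,(.44,.58),(-.18,-.04),(.068,.09)),"upright top")
    rect(sel(P,(.40,.56),(-.40,-.22),(.007,.017)),"rail foot")
    rect(sel(P,(.40,.56),(-.40,-.22),(.055,.068)),"bar top")
    rect(sel(P,(.40,.56),(-.40,-.22),(.085,.14)),"clip tails")
c=lambda im,x,y,w,h:cv2.resize(im[y:y+h,x:x+w],(400,300),interpolation=cv2.INTER_CUBIC)
t,s=ims
save(np.vstack([np.hstack([c(s,170,225,80,60+40)if 0 else c(s,165,225,93,100*70//100),c(s,240,115,120,90)]),np.hstack([c(t,130,165,100,75),c(t,265,165,140,105)])]),"crop.png")
E
```

```text
top table z -0.0002624147925699427
rack top 1109 c [544.6 190.2] size [ 52.7 208.5] long-axis deg 98.4 mean [540.9 188.3] zmed 0.0212
plate L top 107 c [536.2 245.7] size [11.4 59.1] long-axis deg 98.8 mean [535.7 245.5] zmed 0.0776
plate R top 103 c [552.4 136. ] size [10.9 59.3] long-axis deg 97.6 mean [551.8 135.8] zmed 0.077
stand base 656 c [498.  -98.9] size [113.7 114. ] long-axis deg 174.3 mean [ 507.  -113.5] zmed 0.0115
stand lip 92 c [ 525.  -125.2] size [69.2 66.2] long-axis deg 23.6 mean [ 533.  -117.9] zmed 0.0252
upright top 55 c [ 513.2 -115.5] size [35.7  8.9] long-axis deg 89.6 mean [ 513.2 -114.8] zmed 0.077
rail foot 575 c [ 494.2 -322.8] size [ 87.3 111.2] long-axis deg 110.9 mean [ 481.8 -322. ] zmed 0.0116
bar top 222 c [ 483.9 -326.8] size [33.4 98.6] long-axis deg 103.7 mean [ 486.9 -326.9] zmed 0.0616
clip tails 132 c [ 480.9 -309.9] size [59.4 24.4] long-axis deg 19.1 mean [ 484.1 -308.1] zmed 0.1128
side table z 0.0004126514832872852
rack top 1399 c [543.7 189.8] size [ 52.1 213.2] long-axis deg 98.5 mean [534.7 206.1] zmed 0.0217
plate L top 168 c [536.2 244.9] size [11.3 59.6] long-axis deg 98.2 mean [534.9 245.5] zmed 0.0772
plate R top 134 c [551.2 136.2] size [11.1 60.3] long-axis deg 97.8 mean [550.  137.7] zmed 0.0777
stand base 455 c [ 511.2 -115.5] size [88.6 81.2] long-axis deg 84.4 mean [ 504.5 -104.1] zmed 0.0125
stand lip 97 c [ 515.5 -103. ] size [60.8 64.7] long-axis deg 160.7 mean [ 520.1 -108.9] zmed 0.0259
upright top 54 c [ 511.9 -114.8] size [37.3  8.8] long-axis deg 84.3 mean [ 511.  -113.4] zmed 0.077
rail foot 370 c [ 485.  -326.1] size [ 68.5 114.4] long-axis deg 110.2 mean [ 482.4 -312. ] zmed 0.0126
bar top 109 c [ 487. -324.] size [ 33.4 101.7] long-axis deg 117.8 mean [ 481.1 -315.9] zmed 0.0617
clip tails 103 c [ 477.7 -307.2] size [57.4 28. ] long-axis deg 19.7 mean [ 474.7 -306. ] zmed 0.1109
```

View pics/crop.png

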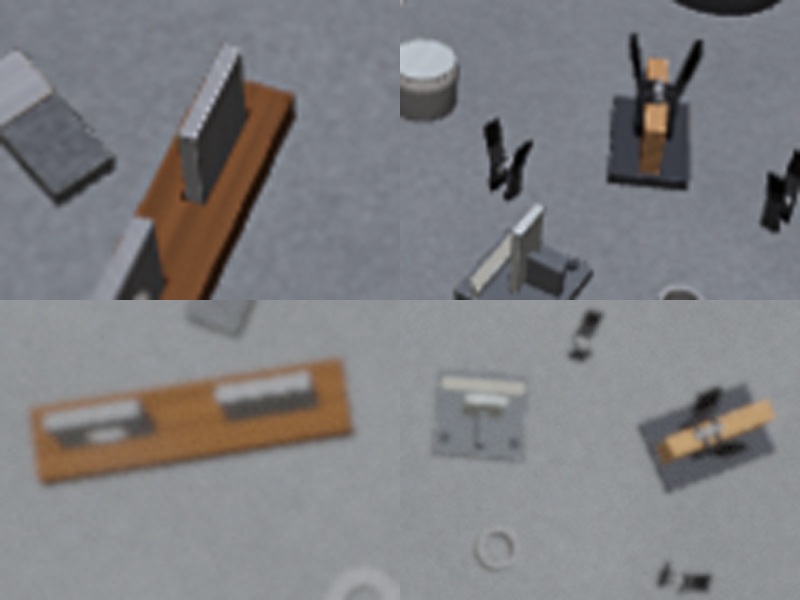

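The bored plate is the left one. The hole shows in the side view at about (303,462) and in the top crop at (105,435). The right plate is solid. There are three clip candidates in the 800x600 top picture: (515,275), (568,410) and (585,328). The last is the largest and sits astride the rail, so it is the one meant.

step_arm:
  steps:
    - [31,-38,0,0]
    - [31,-38,0,0]
    - [31,-38,0,0]
    - [31,-38,0,0]
    - [31,-38,0,0]
    - [31,-38,0,0]
    - [31,-38,0,0]
    - [31,-38,0,0]
  claw: 100

```text
time: 1.5
tool_pos: [0.3271, -0.2383, 0.2022]
tool_rot: [0.0, 0.991, 0.13, 0.001]
contact_force: [0.6, -0.3, -0.2]
gripper_width: 1.004
```

```bash
cat > go.py <<'E'
# usage: go.py x y z(mm, TCP) yaw_deg_of_tool_y(mod180): prints the remaining shift in tool axes
import sys; from h import *; from scipy.spatial.transform import Rotation as R
s=state(); q=s["tool_rot"]; M=R.from_quat([q[1],q[2],q[3],q[0]]).as_matrix()
t=[float(a) for a in sys.argv[1:]]
d=M.T@(np.array(t[:3])-1000*np.array(s["tool_pos"]))
a=np.degrees(np.arctan2(M[1,1],M[0,1])); da=(t[3]-a+90)%180-90
print("t",s["time"],"tcp",np.round(1000*np.array(s["tool_pos"]),1),"yaw_y",round(a,2),"shift",np.round(d,1),"turn",round(-da,2),"F",np.round(s["contact_force"],1),"T",np.round(s["ft_torque"],2),"w",s["gripper_width"],"j6",round(s["joint_pos"][5],2))
E
python3 go.py 536 245.3 200 98.4
python3 - <<'E'
from m import *
for n in("top","side"):
    P=np.load(n+".npz")["P"]
    def r(c,rad,z,name):
        q=P.reshape(-1,3); q=q[np.linalg.norm(q[:,:2]-c,axis=1)<rad]; rect(q[(q[:,2]>z[0])&(q[:,2]<z[1])],n+" "+name)
    r((.5115,-.1153),.061,(.007,.2),"stand all")
    r((.484,-.3245),.064,(.007,.03),"rail foot")
    q=P.reshape(-1,3); 
    for a in (84,85,86,87,88,89,90):   # lip sharpness: x' profile of lip top by angle
        A=np.radians(a); f=np.array([np.sin(A),-np.cos(A)]); g=np.array([np.cos(A),np.sin(A)])
        w=(q[:,:2]-[.5125,-.1152]); u=w@f*1000; v=w@g*1000
        m=(u>14)&(u<36)&(abs(v)<36)&(q[:,2]>.02)&(q[:,2]<.034)
        mu=(abs(u)<12)&(abs(v)<25)&(q[:,2]>.065)
        print(n,a,"lip n",m.sum(),"u",round(u[m].mean(),1),"slope",round(np.polyfit(v[m],u[m],1)[0],3),"z",round(q[m,2].mean(),4),"up v-range",np.round(np.percentile(v[mu],[2,98]),1),"u",round(u[mu].mean(),1))
E
```

```text
t 1.5 tcp [ 327.1 -238.3  202.2] yaw_y -75.05 shift [ 326.6 -413.3    2.4] turn 6.55 F [ 0.6 -0.3 -0.2] T [-0.03  0.   -0.01] w 1.003760972990989 j6 0.49
top stand all 926 c [ 513.5 -108.1] size [98.6 81.3] long-axis deg 84.3 mean [ 510.9 -114.5] zmed 0.0127
top rail foot 588 c [ 494.2 -322.8] size [ 87.3 111.2] long-axis deg 110.9 mean [ 481.3 -321.4] zmed 0.0117
top 84 lip n 96 u 25.2 slope 0.001 z 0.0242 up v-range [-17.7  17.3] u 0.5
top 85 lip n 96 u 25.2 slope 0.015 z 0.0242 up v-range [-17.8  17.4] u 0.5
top 86 lip n 95 u 25.3 slope 0.034 z 0.0242 up v-range [-17.8  17.4] u 0.5
top 87 lip n 94 u 25.3 slope 0.054 z 0.0242 up v-range [-17.8  17.4] u 0.5
top 88 lip n 94 u 25.3 slope 0.071 z 0.0242 up v-range [-17.8  17.3] u 0.5
top 89 lip n 94 u 25.3 slope 0.088 z 0.0242 up v-range [-17.7  17.3] u 0.5
top 90 lip n 94 u 25.3 slope 0.106 z 0.0242 up v-range [-17.7  17.2] u 0.5
side stand all 792 c [ 511.2 -115.5] size [88.6 81.2] long-axis deg 84.4 mean [ 507.3 -106.6] zmed 0.0147
side rail foot 399 c [ 485.  -326.1] size [ 68.5 114.4] long-axis deg 110.2 mean [ 481.6 -310. ] zmed 0.0128
side 84 lip n 66 u 23.5 slope -0.02 z 0.0245 up v-range [-17.4  18.5] u -1.8
side 85 lip n 66 u 23.7 slope -0.003 z 0.0245 up v-range [-17.4  18.5] u -1.8
side 86 lip n 66 u 23.8 slope 0.015 z 0.0245 up v-range [-17.4  18.5] u -1.7
side 87 lip n 66 u 23.9 slope 0.032 z 0.0245 up v-range [-17.4  18.6] u -1.7
side 88 lip n 66 u 24.1 slope 0.049 z 0.0245 up v-range [-17.4  18.6] u -1.7
side 89 lip n 67 u 24.2 slope 0.064 z 0.0245 up v-range [-17.4  18.7] u -1.6
side 90 lip n 69 u 24.4 slope 0.081 z 0.0245 up v-range [-17.4  18.7] u -1.6
```

step_arm:
  steps:
    - [30,-38,0,0]
    - [30,-38,0,0]
    - [30,-38,0,0]
    - [30,-38,0,0]
    - [30,-38,0,0]
    - [30,-38,0,0]
    - [30,-38,0,0]
    - [30,-38,0,0]

```text
time: 2.3
tool_pos: [0.4836, 0.1305, 0.2061]
tool_rot: [0.004, 0.991, 0.13, 0.007]
contact_force: [0.1, -0.9, 1.2]
gripper_width: 1.001
```

step_arm:
  steps:
    - [26,-33,0,0]
    - [25,-30,0,0]
    - [20,-25,0,0]
    - [5,-8,0,3]
    - [0,0,0,3]
    - [0,0,0,0]

```text
time: 2.9
tool_pos: [0.5343, 0.2555, 0.2062]
tool_rot: [0.003, 0.997, 0.081, 0.008]
contact_force: [-0.6, 0.1, -0.1]
gripper_width: 1.001
```

```bash
python3 go.py 536 245.3 120 98.4
```

```text
t 2.9 tcp [534.3 255.5 206.2] yaw_y -80.66 shift [-1.4  9.8 86.3] turn 0.94 F [-0.6  0.1 -0.1] T [ 0.01  0.07 -0.01] w 1.0012299738337815 j6 1.73
```

step_arm:
  steps:
    - [-1,5,20,0.9]
    - [0,5,25,0]
    - [0,0,25,0]
    - [0,0,14,0]
    - [0,0,0,0]

```text
time: 3.4
tool_pos: [0.5377, 0.2444, 0.1221]
tool_rot: [0.002, 0.997, 0.075, 0.011]
contact_force: [-0.8, 0.2, -0.3]
gripper_width: 0.998
```

```bash
python3 go.py 536 245.3 35 98.4
python3 - <<'E'
from h import *
im,d,P=cloud("side"); t,_,_=cloud("top")
save(np.hstack([cv2.resize(im[190:340,120:270],(400,400)),cv2.resize(t[120:240,90:210],(400,400))]),"c2.png")
E
```

```text
t 3.4 tcp [537.7 244.4 122.1] yaw_y -81.35 shift [-3.4 -1.7 87.1] turn 0.25 F [-0.8  0.2 -0.3] T [ 0.05 -0.01 -0.  ] w 0.9978227135000848 j6 1.73
```

View pics/c2.png

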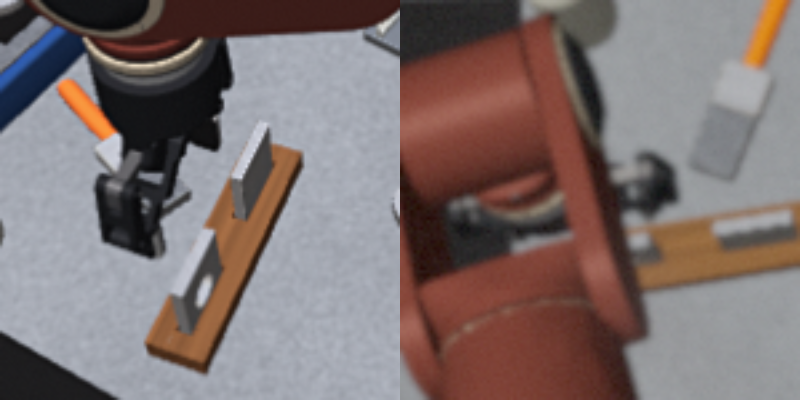

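The crop shows the round hole in the near (left) plate at (205,290), with the gripper above it. Descending.

step_arm:
  steps:
    - [-2,-1,20,0]
    - [-1,-1,25,0]
    - [-1,0,20,0]
    - [0,0,15,0]
    - [0,0,7,0]
    - [0,0,0,0]

```text
time: 4.1
tool_pos: [0.5459, 0.2492, 0.0469]
tool_rot: [-0.001, 0.997, 0.076, 0.022]
contact_force: [-0.1, -0.5, -0.0]
gripper_width: 0.997
```

```bash
python3 go.py 536 245.3 35 98.4
```

```text
t 4.1 tcp [545.9 249.2  46.9] yaw_y -81.28 shift [-10.9   2.3  11.4] turn 0.32 F [-0.1 -0.5 -0. ] T [-0.    0.12 -0.01] w 0.997213901008774 j6 1.73
```

step_arm:
  steps:
    - [-5,1,-10,0]
    - [-5,1,-10,0]

```text
time: 4.3
tool_pos: [0.5355, 0.2456, 0.0681]
tool_rot: [-0.001, 0.997, 0.076, 0.022]
contact_force: [0.5, -0.5, -1.1]
gripper_width: 0.997
```

step_arm:
  steps:
    - [0,0,-20,0]
    - [0,0,-20,0]
    - [0,0,0,0]

```text
time: 4.6
tool_pos: [0.5349, 0.2459, 0.1165]
tool_rot: [-0.002, 0.997, 0.076, 0.027]
contact_force: [0.5, 0.0, 0.6]
gripper_width: 1.003
```

step_arm:
  steps:
    - [0,0,0,0]
    - [0,0,0,0]
    - [0,0,0,0]

```text
time: 4.9
tool_pos: [0.5349, 0.2459, 0.1177]
tool_rot: [-0.002, 0.997, 0.076, 0.028]
contact_force: [0.0, 0.6, -0.1]
gripper_width: 0.999
```

```bash
python3 go.py 536 245.3 35 98.4
```

```text
t 4.9 tcp [534.9 245.9 117.7] yaw_y -81.26 shift [-3.6  0.7 82.6] turn 0.34 F [ 0.   0.6 -0.1] T [ 0.    0.01 -0.02] w 0.9991039205037886 j6 1.73
```

step_arm:
  steps:
    - [10,0,0,0]
    - [10,0,0,0]
    - [10,0,0,0]
    - [10,0,0,0]

```text
time: 5.3
tool_pos: [0.5755, 0.2519, 0.1168]
tool_rot: [-0.001, 0.997, 0.076, 0.025]
contact_force: [-0.2, -0.2, -0.3]
gripper_width: 1.0
```

```bash
python3 go.py 536 245.3 35 98.4;python3 -c "
from plant import state;s=state();print(s['joint_pos'],s['tool_rot'])"
```

```text
t 5.3 tcp [575.5 251.9 116.8] yaw_y -81.25 shift [-44.2   0.4  79.7] turn 0.35 F [-0.2 -0.2 -0.3] T [-0.02 -0.01 -0.01] w 0.999522848830456 j6 1.72
[ 0.29832846  0.0922295   1.71981448 -0.00889839  1.27926326  1.71874966] [-0.00137745  0.99676173  0.0762602   0.02546638]
```

step_arm:
  steps:
    - [-10,0,0,0]
    - [-10,0,0,0]
    - [-10,0,0,0]
    - [-10,0,0,0]

```text
time: 5.7
tool_pos: [0.5352, 0.2454, 0.1138]
tool_rot: [-0.001, 0.997, 0.076, 0.025]
contact_force: [-0.0, 0.0, 0.4]
gripper_width: 1.0
```

```bash
python3 go.py 536 245.3 35 98.4;python3 -c "
from plant import state;s=state();print(s['joint_pos'],s['tool_rot'])"
```

```text
t 5.7 tcp [535.2 245.4 113.8] yaw_y -81.3 shift [-3.2  0.1 78.8] turn 0.3 F [-0.   0.   0.4] T [0.03 0.03 0.03] w 1.0000269620478108 j6 1.73
[ 0.30822729  0.00505912  1.81543589 -0.00944076  1.27245759  1.72978051] [-0.00120833  0.99681587  0.07580323  0.02470879]
```

step_arm:
  steps:
    - [0,0,10,0]
    - [0,0,10,0]
    - [0,0,10,0]
    - [0,0,10,0]

```text
time: 6.1
tool_pos: [0.5357, 0.2458, 0.0723]
tool_rot: [-0.002, 0.997, 0.076, 0.026]
contact_force: [-1.0, 0.8, -0.1]
gripper_width: 0.999
```

```bash
python3 go.py 536 245.3 35 98.4;python3 -c "
from plant import state;s=state();print(s['joint_pos'],s['tool_rot'])"
```

```text
t 6.1 tcp [535.7 245.8  72.3] yaw_y -81.25 shift [-1.7  0.5 37.2] turn 0.35 F [-1.   0.8 -0.1] T [-0.03  0.03  0.02] w 0.9986738879271395 j6 1.73
[ 0.30868225  0.04999277  1.84409268 -0.00961872  1.19592646  1.72998872] [-0.00158154  0.99674191  0.07629002  0.02613242]
```

step_arm:
  steps:
    - [-1,0,10,0]
    - [-1,0,10,0]
    - [0,0,10,0]
    - [0,0,7,0]
    - [0,0,0,0]

```text
time: 6.6
tool_pos: [0.5339, 0.2449, 0.0279]
tool_rot: [-0.001, 0.997, 0.076, 0.023]
contact_force: [0.9, -0.2, 1.0]
gripper_width: 0.998
```

```bash
python3 go.py 536 245.3 35 98.4
```

```text
t 6.6 tcp [533.9 244.9  27.9] yaw_y -81.27 shift [ 2.4 -0.  -7. ] turn 0.33 F [ 0.9 -0.2  1. ] T [-0.03  0.06 -0.  ] w 0.9975493834792474 j6 1.73
```

step_arm:
  steps:
    - [3,0,-6,0]
    - [0,0,0,0]

```text
time: 6.8
tool_pos: [0.5372, 0.2455, 0.0347]
tool_rot: [-0.001, 0.997, 0.076, 0.023]
contact_force: [-0.0, -0.0, 0.4]
gripper_width: 1.005
```

step_arm:
  steps:
    - [0,0,0,0]
    - [0,0,0,0]
    - [0,0,0,0]
    - [0,0,0,0]
    - [0,0,0,0]
    - [0,0,0,0]
  claw: 45

```text
time: 7.4
tool_pos: [0.5388, 0.2461, 0.0372]
tool_rot: [-0.001, 0.997, 0.076, 0.026]
contact_force: [0.8, 0.4, 0.2]
gripper_width: 0.675
```

```bash
python3 go.py 536 245.3 35 98.4
```

```text
t 7.4 tcp [538.8 246.1  37.2] yaw_y -81.26 shift [-3.   0.4  2. ] turn 0.34 F [0.8 0.4 0.2] T [-0.   -0.02 -0.02] w 0.6745594916859842 j6 1.73
```

step_arm:
  steps:
    - [0,0,0,0]
    - [0,0,0,0]
  claw: 30

```text
time: 7.6
tool_pos: [0.5388, 0.2461, 0.0371]
tool_rot: [-0.001, 0.997, 0.076, 0.026]
contact_force: [-0.0, 0.2, 0.1]
gripper_width: 0.673
```

step_arm:
  steps:
    - [0,0,-5,0]
    - [0,0,-10,0]
    - [0,0,-10,0]
    - [0,0,-10,0]
    - [0,0,-10,0]
    - [0,0,-10,0]
    - [0,0,-10,0]
    - [0,0,-10,0]

```text
time: 8.4
tool_pos: [0.5321, 0.2447, 0.1152]
tool_rot: [-0.001, 0.997, 0.076, 0.022]
contact_force: [-0.9, -0.7, -2.8]
gripper_width: 0.672
```

```bash
python3 go.py 524 -116.2 120 84.4
```

```text
t 8.4 tcp [532.1 244.7 115.2] yaw_y -81.27 shift [-62.5 355.5  -6.9] turn 14.33 F [-0.9 -0.7 -2.8] T [0.02 0.02 0.01] w 0.6723064047787873 j6 1.73
```

step_arm:
  steps:
    - [0,0,-10,0]
    - [0,0,-15,0]
    - [0,15,0,0]
    - [0,25,0,0]
    - [0,25,0,0]
    - [0,25,0,2]
    - [-5,25,0,2]
    - [-5,25,0,2]

```text
time: 9.2
tool_pos: [0.5413, 0.0995, 0.1462]
tool_rot: [-0.002, 0.999, 0.025, 0.025]
contact_force: [-0.3, -0.0, -2.7]
gripper_width: 0.67
```

step_arm:
  steps:
    - [-5,25,0,2]
    - [-5,25,0,2]
    - [-5,25,0,2]
    - [-5,25,0,2]
    - [-5,25,0,0]
    - [-5,25,0,0]
    - [0,15,0,0]
    - [0,0,0,0]

```text
time: 10.0
tool_pos: [0.4984, -0.0797, 0.143]
tool_rot: [-0.001, 0.998, -0.052, 0.022]
contact_force: [1.0, -0.4, -3.2]
gripper_width: 0.671
```

```bash
python3 go.py 524 -116.2 120 84.4
```

```text
t 10.0 tcp [498.4 -79.7 143. ] yaw_y -95.97 shift [28.2 33.8 24.1] turn -0.37 F [ 1.  -0.4 -3.2] T [ 0.04  0.01 -0.  ] w 0.6714609527022898 j6 1.36
```

step_arm:
  steps:
    - [10,12,4,0]
    - [10,12,4,0]
    - [8,10,4,-0.4]
    - [0,0,0,0]

```text
time: 10.4
tool_pos: [0.5228, -0.1179, 0.1316]
tool_rot: [-0.001, 0.999, -0.049, 0.022]
contact_force: [-0.6, 0.6, -3.2]
gripper_width: 0.674
```

```bash
python3 go.py 524 -116.2 120 84.4
python3 - <<'E'
from m import *
t,_,Pt=cloud("top"); s,_,P=cloud("side"); np.savez("s2.npz",im=s,P=P,t=t,Pt=Pt)
save(np.hstack([cv2.resize(s[120:240,220:340],(400,400)),cv2.resize(t[130:250,230:350],(400,400))]),"c3.png")
E
```

```text
t 10.4 tcp [ 522.8 -117.9  131.6] yaw_y -95.6 shift [ 0.5 -1.7 11.6] turn -0.0 F [-0.6  0.6 -3.2] T [-0.03  0.1  -0.01] w 0.674133300975254 j6 1.29
```

View pics/c3.png

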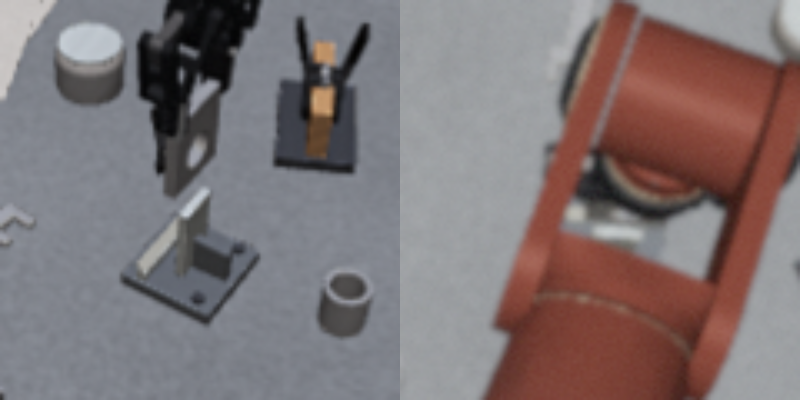

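```bash
cat > pl.py <<'E'
from m import *
A=np.radians(84.4); f=np.array([np.sin(A),-np.cos(A)]); g=np.array([np.cos(A),np.sin(A)])
def uvz(P):
    q=P.reshape(-1,3); q=q[~np.isnan(q).any(1)]; w=q[:,:2]-[.5125,-.1152]
    return np.c_[w@f,w@g,q[:,2]]*1000
E
python3 - <<'E'
from pl import *
d=np.load("s2.npz"); q=uvz(d["P"])
# plate
m=(abs(q[:,1])<40)&(abs(q[:,0]-8)<22)&(q[:,2]>88)&(q[:,2]<170); p=q[m]
for lo in range(90,170,10):
    k=p[(p[:,2]>=lo)&(p[:,2]<lo+10)]
    if len(k)>4: print(lo,len(k),"u",np.round(np.percentile(k[:,0],[5,50,95]),1),"v",np.round(np.percentile(k[:,1],[1,99]),1))
k=p[(p[:,2]>105)&(p[:,2]<125)&(abs(p[:,1])<26)]; m2=k[:,0]<np.median(k[:,0])+3; k=k[m2]
c=np.linalg.lstsq(np.c_[np.ones(len(k)),k[:,1],k[:,2]-115],k[:,0],rcond=None)[0]; print("face u0,du/dv,du/dz",np.round(c,3),len(k))
for lo in range(16,85,8):
    k=q[(abs(q[:,1])<25)&(abs(q[:,0])<12)&(q[:,2]>=lo)&(q[:,2]<lo+8)]
    if len(k)>4: print("upright",lo,len(k),"u",np.round(np.percentile(k[:,0],[5,50,95]),1),"v",np.round(np.percentile(k[:,1],[2,98]),1))
E
```

```text
100 37 u [1.  2.1 7.9] v [-33.   28.3]
110 52 u [ 1.   2.8 10.9] v [-31.   28.7]
120 49 u [ 0.6  3.4 11.4] v [-31.5  29.2]
130 37 u [1.  2.2 9.1] v [-31.8  28.6]
140 37 u [0.9 2.1 9.2] v [-32.4  28.5]
150 51 u [1.  2.  9.8] v [-29.9  28.7]
160 40 u [-2.4  1.8 11.4] v [-36.8  33.6]
face u0,du/dv,du/dz [ 2.033 -0.     0.021] 60
upright 16 18 u [-9.8 -3.6  0.8] v [ 0.2 17. ]
upright 24 12 u [-8.6 -3.5  1.1] v [ 1.2 17.5]
upright 32 17 u [-11.3  -4.1   2.3] v [-14.9  17.7]
upright 40 29 u [-10.7  -4.3   0.5] v [-16.9  18.2]
upright 48 18 u [-4.6 -3.9  2.6] v [-17.6  16.7]
upright 56 21 u [-4.9 -3.5  2.9] v [-16.7  18. ]
upright 64 21 u [-4.9 -3.5  0.6] v [-16.8  17.1]
upright 72 40 u [-4.  -1.4  2.8] v [-18.2  17.3]
```

step_arm:
  steps:
    - [4,-1.5,5,0]
    - [0,0,10,0]
    - [-0.5,0,10,0]
    - [-0.5,0,10,0]
    - [-0.5,0,5,0]

```text
time: 11.0
tool_pos: [0.5268, -0.1132, 0.0893]
tool_rot: [-0.002, 0.999, -0.047, 0.022]
contact_force: [0.3, 0.2, -3.0]
gripper_width: 0.673
```

```bash
python3 go.py 527.4 -116.8 82 84.4
cat > chk.py <<'E'
import sys; from pl import *
z0,z1=float(sys.argv[1]),float(sys.argv[2])
s,_,P=cloud("side"); q=uvz(P); p=q[(abs(q[:,1])<36)&(abs(q[:,0]-8)<16)&(q[:,2]>z0)&(q[:,2]<z1)]
k=p[abs(p[:,1])<26]; k=k[k[:,0]<np.percentile(k[:,0],50)+3]
print("n",len(k),"face u",round(np.median(k[:,0]),1),"v",np.round(np.percentile(p[:,1],[1,99]),1),"du/dv,dz",np.round(np.linalg.lstsq(np.c_[np.ones(len(k)),k[:,1],k[:,2]],k[:,0],rcond=None)[0][1:],3))
save(cv2.resize(s[120:240,220:340],(600,600)),sys.argv[3])
E
python3 chk.py 84 115 c4.png
```

```text
t 11.0 tcp [ 526.8 -113.2   89.3] yaw_y -95.41 shift [0.6 3.5 7.3] turn 0.19 F [ 0.3  0.2 -3. ] T [ 0.06  0.07 -0.02] w 0.6733003662244182 j6 1.3
n 63 face u 5.8 v [-28.8  33.2] du/dv,dz [ 0.006 -0.013]
```

step_arm:
  steps:
    - [0,2,8,0]
    - [-0.4,0,10,0]
    - [-0.4,0,10,0]
    - [-0.4,0,6,0]
    - [0,0,0,0]

```text
time: 11.55
tool_pos: [0.5259, -0.1151, 0.0508]
tool_rot: [-0.002, 0.999, -0.047, 0.021]
contact_force: [-0.0, 0.0, -2.6]
gripper_width: 0.671
```

```bash
python3 go.py 527.4 -116.8 41 84.4; python3 chk.py 79 115 c5.png
```

```text
t 11.55 tcp [ 525.9 -115.1   50.8] yaw_y -95.44 shift [1.2 1.7 9.9] turn 0.16 F [-0.   0.  -2.6] T [0.03 0.1  0.03] w 0.671028519922924 j6 1.3
n 48 face u 5.5 v [-34.   35.3] du/dv,dz [0.003 0.264]
```

step_arm:
  steps:
    - [0,0,4,0]
    - [0,0,3,0]
    - [0,0,2,0]
    - [0,0,1,0]

```text
time: 12.0
tool_pos: [0.5279, -0.1156, 0.0421]
tool_rot: [-0.002, 0.999, -0.047, 0.023]
contact_force: [0.1, -0.4, -2.5]
gripper_width: 0.671
```

```bash
python3 go.py 527.4 -116.8 41 84.4; python3 chk.py 70 95 c6.png
```

```text
t 12.0 tcp [ 527.9 -115.6   42.1] yaw_y -95.44 shift [-0.5  1.2  1. ] turn 0.16 F [ 0.1 -0.4 -2.5] T [-0.    0.01  0.03] w 0.6710020444594793 j6 1.29
n 84 face u 2.4 v [-33.7  34.8] du/dv,dz [-0.054  0.447]
```

View pics/c6.png

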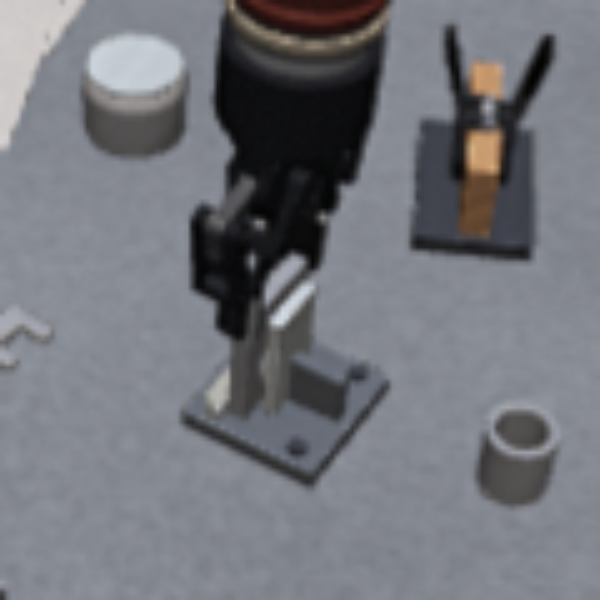

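step_arm:
  steps:
    - [0,0,1.5,0]
    - [0,0,1,0]

```text
time: 12.25
tool_pos: [0.5295, -0.1158, 0.0413]
tool_rot: [-0.002, 0.999, -0.047, 0.024]
contact_force: [-0.0, 1.6, 2.9]
gripper_width: 0.672
```

step_arm:
  steps:
    - [0,0,1,0]
    - [0,0,1,0]

```text
time: 12.45
tool_pos: [0.531, -0.1159, 0.0412]
tool_rot: [-0.001, 0.999, -0.047, 0.026]
contact_force: [-1.9, 1.9, 3.6]
gripper_width: 0.666
```

step_arm:
  steps:
    - [-2,0,0,0]
    - [-2,0,0,0]

```text
time: 12.65
tool_pos: [0.5274, -0.1156, 0.0413]
tool_rot: [-0.001, 0.999, -0.047, 0.026]
contact_force: [1.1, 0.8, 1.1]
gripper_width: 0.669
```

```bash
python3 go.py 527.4 -116.8 41 84.4
```

```text
t 12.65 tcp [ 527.4 -115.6   41.3] yaw_y -95.42 shift [0.1 1.2 0.3] turn 0.18 F [1.1 0.8 1.1] T [ 0.16 -0.15  0.  ] w 0.6689260051220121 j6 1.29
```

step_arm:
  steps:
    - [0,0,0,0]
    - [0,0,0,0]
    - [0,0,0,0]
    - [0,0,0,0]
    - [0,0,0,0]
  claw: 100

```text
time: 13.15
tool_pos: [0.5268, -0.1162, 0.0406]
tool_rot: [-0.001, 0.999, -0.047, 0.026]
contact_force: [0.5, -0.2, 0.0]
gripper_width: 0.998
```

step_arm:
  steps:
    - [0,0,-10,0]
    - [0,0,-10,0]
    - [0.5,0,-10,0]
    - [0.5,0,-10,0]
    - [0.5,0,-10,0]
    - [0.5,0,-10,0]
    - [0.5,0,-10,0]
    - [0.5,0,-15,0]

```text
time: 13.95
tool_pos: [0.5248, -0.1163, 0.1324]
tool_rot: [-0.001, 0.999, -0.047, 0.026]
contact_force: [-0.8, -0.4, 0.4]
gripper_width: 1.002
```

step_arm:
  steps:
    - [0,0,-20,0]
    - [0,0,-20,0]
    - [0,10,-10,0]
    - [-10,20,0,0]
    - [-10,25,0,0]
    - [-10,25,0,0]
    - [-10,25,0,0]
    - [-10,25,0,0]

```text
time: 14.75
tool_pos: [0.4605, -0.2464, 0.1897]
tool_rot: [0.001, 0.999, -0.044, 0.03]
contact_force: [0.4, 0.1, 0.2]
gripper_width: 1.006
```

```bash
python3 go.py 478 -308 200 19.4
python3 - <<'E'
from pl import *
for n in("side","top"):
    im,_,P=cloud(n); q=uvz(P); p=q[(abs(q[:,1])<40)&(abs(q[:,0]-5)<22)&(q[:,2]>66)&(q[:,2]<95)]
    np.savez("after_"+n+".npz",im=im,P=P)
    if len(p)<9: print(n,len(p)); continue
    t=p[p[:,2]>79.5]; print(n,len(t),"plate top u",np.round(np.percentile(t[:,0],[5,50,95]),1),"v",np.round(np.percentile(t[:,1],[2,98]),1),"z",np.round(np.percentile(t[:,2],[50,95]),1),"slope",np.round(np.polyfit(t[:,1],t[:,0],1)[0],3))
    rect(sel(P,(.40,.56),(-.40,-.22),(.085,.14)),"clip tails")
im=np.load("after_side.npz")["im"]; save(cv2.resize(im[110:230,220:380],(800,600)),"c7.png")
E
```

```text
t 14.75 tcp [ 460.5 -246.4  189.7] yaw_y -95.08 shift [23.5 59.8 -8.9] turn 65.52 F [0.4 0.1 0.2] T [ 0.03  0.04 -0.01] w 1.0064331988063562 j6 1.0
side 82 plate top u [-0.4  9.3 15.2] v [-28.2  29.1] z [82.  83.9] slope 0.007
clip tails 103 c [ 478.3 -308.3] size [57.8 26.7] long-axis deg 18.4 mean [ 474.9 -305.6] zmed 0.1122
top 85 plate top u [ 1.4 11.6 16.7] v [-25.3  28.5] z [81.6 84.3] slope 0.007
clip tails 0
```

View pics/c7.png

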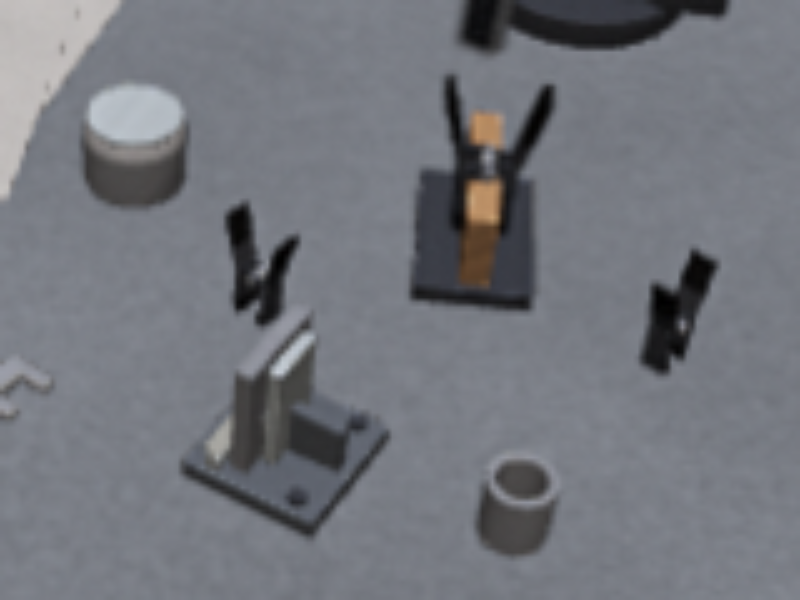

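step_arm:
  steps:
    - [0,0,0,8]
    - [0,0,0,8]
    - [0,0,0,8]
    - [0,0,0,8]
    - [0,0,0,8]
    - [0,0,0,8]
    - [0,0,0,8]
    - [0,0,0,8]

```text
time: 15.65
tool_pos: [0.4596, -0.2467, 0.19]
tool_rot: [-0.016, 0.809, -0.587, 0.024]
contact_force: [-0.4, 0.7, 0.4]
gripper_width: 1.001
```

```bash
python3 go.py 479 -308 200 20; python3 -c "
from plant import state;s=state();print(s['joint_pos'],s['tool_rot'])"
```

```text
t 15.65 tcp [ 459.6 -246.7  190. ] yaw_y -161.95 shift [64.5  0.  -8.8] turn -1.95 F [-0.4  0.7  0.4] T [ 0.07 -0.01 -0.03] w 1.0008585430702719 j6 2.17
[-0.65514679 -0.22883608  1.89993671  0.03356438  1.42426451  2.16785647] [-0.01597568  0.80877589 -0.58742678  0.02358231]
```

step_arm:
  steps:
    - [20,0,0,-1]
    - [20,0,0,-1]
    - [20,0,0,0]
    - [4,0,0,0]

```text
time: 16.05
tool_pos: [0.4818, -0.3066, 0.1916]
tool_rot: [-0.016, 0.819, -0.572, 0.023]
contact_force: [0.5, 1.2, -0.9]
gripper_width: 1.0
```

```bash
cat >> go.py <<'E'
print("tool z",np.round(M[:,2],3),"tilt in tool x,y:",np.round(M.T@[0,0,-1],3)[:2],"joints",np.round(s["joint_pos"],3))
E
python3 go.py 479 -308 200 20
```

```text
t 16.05 tcp [ 481.8 -306.6  191.6] yaw_y -159.84 shift [ 0.5  2.6 -8.5] turn 0.16 F [ 0.5  1.2 -0.9] T [-0.03  0.06  0.01] w 0.999551171833023 j6 2.07
tool z [ 0.057  0.    -0.998] tilt in tool x,y: [-0.019  0.053] joints [-0.717 -0.103  1.786  0.038  1.416  2.068]
```

step_arm:
  steps:
    - [12,-12,0,0]
    - [24,-24,0,0]
    - [24,-24,0,0]
    - [12,-12,0,0]

```text
time: 16.45
tool_pos: [0.5754, -0.348, 0.1965]
tool_rot: [-0.017, 0.819, -0.573, 0.021]
contact_force: [-0.6, 0.9, 0.2]
gripper_width: 0.999
```

```bash
python3 go.py 479 -308 200 20
```

```text
t 16.45 tcp [ 575.4 -348.   196.5] yaw_y -159.89 shift [-70.6  76.4  -8.6] turn 0.11 F [-0.6  0.9  0.2] T [ 0.03  0.01 -0.03] w 0.9990871944511329 j6 2.12
tool z [ 0.055  0.003 -0.998] tilt in tool x,y: [-0.016  0.052] joints [-0.671  0.135  1.537  0.037  1.429  2.115]
```

step_arm:
  steps:
    - [-8,8,0,0]
    - [-8,8,0,0]
    - [-8,8,0,0]
    - [-8,8,0,0]
    - [-8,8,0,0]
    - [-8,8,0,0]
    - [-8,8,0,0]
    - [-8,8,0,0]

```text
time: 17.25
tool_pos: [0.4838, -0.3017, 0.1907]
tool_rot: [-0.018, 0.82, -0.572, 0.019]
contact_force: [0.7, 0.4, 0.8]
gripper_width: 1.003
```

```bash
python3 go.py 479 -308 200 20
```

```text
t 17.25 tcp [ 483.8 -301.7  190.7] yaw_y -159.8 shift [ 4.3  6.2 -9.5] turn 0.2 F [0.7 0.4 0.8] T [ 0.   -0.01 -0.01] w 1.0025335788670784 j6 2.07
tool z [ 0.051  0.007 -0.999] tilt in tool x,y: [-0.011  0.051] joints [-0.709 -0.099  1.783  0.039  1.422  2.075]
```

step_arm:
  steps:
    - [2,3,10,0.2]
    - [2,2,12,0]
    - [0,0,12,0]
    - [0,-0.5,12,0]
    - [0,-0.5,8,0]

```text
time: 17.75
tool_pos: [0.4812, -0.3052, 0.1328]
tool_rot: [-0.018, 0.818, -0.574, 0.02]
contact_force: [0.1, 1.1, 0.6]
gripper_width: 1.003
```

```bash
python3 go.py 480 -308 91 20
python3 - <<'E'
from h import *
im,_,_=cloud("side"); save(cv2.resize(im[90:190,270:390],(720,600)),"c8.png")
E
```

```text
t 17.75 tcp [ 481.2 -305.2  132.8] yaw_y -160.1 shift [ 1.7  4.3 41.6] turn -0.1 F [0.1 1.1 0.6] T [0.02 0.02 0.06] w 1.0026254038778177 j6 2.07
tool z [ 0.053  0.006 -0.999] tilt in tool x,y: [-0.012  0.052] joints [-0.717 -0.054  1.84   0.041  1.32   2.068]
```

View pics/c8.png

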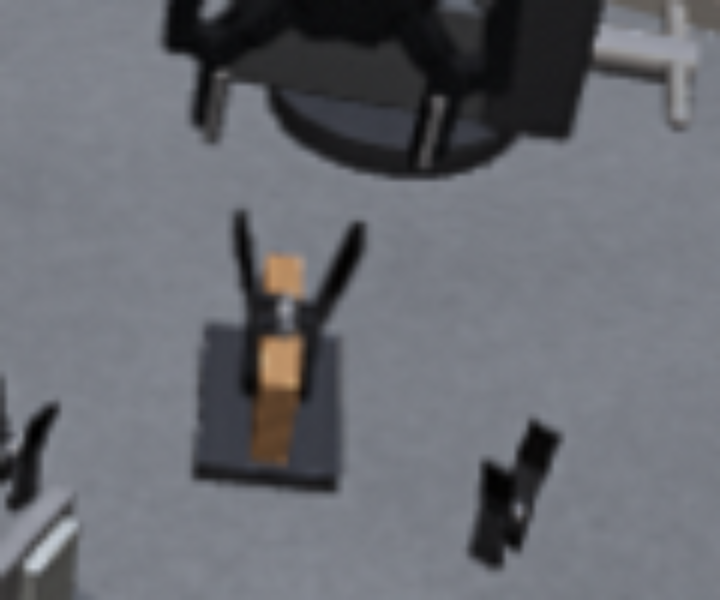

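```bash
cat > cl.py <<'E'
from m import *
im,_,P=cloud("side"); q=P.reshape(-1,3); q=q[~np.isnan(q).any(1)]
t=np.radians(20); X=np.array([np.cos(t),np.sin(t)]); Y=np.array([-np.sin(t),np.cos(t)])
w=(q[:,:2]-[.479,-.308]); r=np.c_[w@X,w@Y,q[:,2]]*1000
r=r[(abs(r[:,0])<70)&(abs(r[:,1])<45)]
for lo in range(60,190,8):
    k=r[(r[:,2]>=lo)&(r[:,2]<lo+8)]
    L=k[k[:,0]<0]; R=k[k[:,0]>=0]
    f=lambda k:(len(k),np.round(np.percentile(k[:,0],[5,50,95]),1).tolist(),np.round(np.percentile(k[:,1],[5,95]),1).tolist()) if len(k)>3 else len(k)
    print(lo,"-x:",f(L),"+x:",f(R))
E
python3 cl.py
```

```text
60 -x: (31, [-16.2, -5.1, -1.9], [-39.8, 28.5]) +x: (31, [0.7, 3.6, 15.4], [-25.5, 28.5])
68 -x: (17, [-17.4, -11.6, -2.9], [-6.0, 12.5]) +x: (12, [2.4, 7.8, 13.5], [-11.4, 9.5])
76 -x: (27, [-15.6, -8.1, -2.3], [-12.1, 10.7]) +x: (27, [0.2, 5.9, 13.8], [-12.3, 9.8])
84 -x: (9, [-19.7, -15.4, -15.0], [-6.9, 9.5]) +x: (5, [12.7, 15.3, 18.0], [0.5, 10.8])
92 -x: (8, [-20.0, -17.0, -15.6], [-8.9, 8.4]) +x: (5, [15.9, 16.5, 18.8], [6.2, 12.5])
100 -x: (11, [-23.0, -19.0, -17.5], [-5.7, 11.1]) +x: (10, [16.8, 17.4, 22.7], [-9.2, 8.8])
108 -x: (10, [-25.6, -20.7, -20.4], [-7.2, 11.1]) +x: (5, [20.4, 21.0, 23.5], [6.0, 10.3])
116 -x: (11, [-27.3, -22.7, -22.3], [-11.6, 9.7]) +x: (10, [21.6, 22.3, 26.3], [-9.3, 10.3])
124 -x: (11, [-29.3, -26.6, -23.9], [-9.2, 11.1]) +x: (10, [23.7, 25.5, 28.0], [-10.5, 10.5])
132 -x: 0 +x: 0
140 -x: 0 +x: 0
148 -x: 0 +x: 0
156 -x: 0 +x: 0
164 -x: 2 +x: 0
172 -x: (12, [-55.7, -46.7, -43.4], [-5.4, 15.0]) +x: 3
180 -x: (19, [-57.2, -47.2, -44.4], [-4.4, 14.0]) +x: (13, [41.5, 47.0, 52.9], [3.8, 15.2])
188 -x: (14, [-58.2, -52.2, -45.3], [8.6, 13.6]) +x: (12, [42.5, 47.8, 51.8], [9.0, 16.6])
```

Run:
```python
from h import *
c=camera_params("side"); E=np.linalg.inv(np.array(c["extrinsics"])); t=np.radians(20); X=np.array([np.cos(t),np.sin(t)]); Y=np.array([-np.sin(t),np.cos(t)])
for a in(-48,45):
  for b in (-8,3,14):
    for z in(146,168):
      xy=np.array([481.2,-305.2])+a*X+b*Y; p=E@np.r_[xy/1000,z/1000,1]
      uv=cv2.projectPoints(p[None,:3],np.zeros(3),np.zeros(3),np.array(c["mtx"],float),np.array([c["k1"],0,0,0.]))[0].ravel()
      print(a,b,z,np.round((uv-[270,90])*6))
im,_,P=cloud("top")
q=P.reshape(-1,3); w=(q[:,:2]-[.479,-.308]); r=np.c_[w@X,w@Y,q[:,2]]*1000; r=r[(abs(r[:,0])<70)&(abs(r[:,1])<30)&(r[:,2]>130)]
print(len(r), np.round(np.percentile(r[:,2],[0,1,5]),0) if len(r) else 0)
```

```text
-48 -8 146 [401. 196.]
-48 -8 168 [409. 156.]
-48 3 146 [401. 210.]
-48 3 168 [409. 170.]
-48 14 146 [402. 225.]
-48 14 168 [410. 184.]
45 -8 146 [195. 178.]
45 -8 168 [200. 137.]
45 3 146 [194. 192.]
45 3 168 [199. 152.]
45 14 146 [193. 207.]
45 14 168 [198. 166.]
2529 [183. 220. 259.]
```

Run:
```python
from pl import *
c=camera_params("side"); E=np.linalg.inv(np.array(c["extrinsics"]))
for v in(32,40):
  for u in (0,10,21):
    for z in(45,60,75):
      xy=np.array([512.5,-115.2])+1000*(u*f+v*g)/1000; p=E@np.r_[xy/1000,z/1000,1]
      uv=cv2.projectPoints(p[None,:3],np.zeros(3),np.zeros(3),np.array(c["mtx"],float),np.array([c["k1"],0,0,0.]))[0].ravel()
      print(v,u,z,np.round((uv-[220,120])*5))
```

```text
32 0 45 [253. 385.]
32 0 60 [255. 365.]
32 0 75 [256. 344.]
32 10 45 [237. 377.]
32 10 60 [238. 357.]
32 10 75 [239. 336.]
32 21 45 [218. 369.]
32 21 60 [219. 348.]
32 21 75 [220. 328.]
40 0 45 [245. 395.]
40 0 60 [246. 374.]
40 0 75 [248. 353.]
40 10 45 [228. 387.]
40 10 60 [229. 366.]
40 10 75 [230. 346.]
40 21 45 [210. 378.]
40 21 60 [211. 358.]
40 21 75 [212. 337.]
```

step_arm:
  steps:
    - [1,2,12,-0.1]
    - [0,1,12,0]
    - [0,0,12,0]
    - [0,0,10,0]
    - [0,0,0,0]

```text
time: 18.4
tool_pos: [0.4823, -0.3077, 0.0844]
tool_rot: [-0.018, 0.819, -0.573, 0.021]
contact_force: [-0.1, -0.1, 0.3]
gripper_width: 0.997
```

```bash
python3 go.py 480.4 -308 76 20; python3 cl.py
```

```text
t 18.4 tcp [ 482.3 -307.7   84.4] yaw_y -159.95 shift [-0.5  2.3  8.3] turn 0.05 F [-0.1 -0.1  0.3] T [-0.04  0.06 -0.01] w 0.9971385053674868 j6 2.06
tool z [ 0.054  0.005 -0.999] tilt in tool x,y: [-0.014  0.052] joints [-7.190e-01  1.000e-03  1.872e+00  4.200e-02  1.231e+00  2.060e+00]
60 -x: (32, [-12.9, -6.1, -1.8], [-40.7, 29.5]) +x: (33, [0.7, 4.1, 15.4], [-19.9, 28.0])
68 -x: (16, [-18.0, -12.0, -2.7], [0.3, 11.6]) +x: (12, [2.5, 6.5, 13.6], [-11.1, 8.7])
76 -x: (27, [-14.1, -8.0, -2.5], [-11.5, 11.7]) +x: (27, [0.1, 5.9, 13.8], [-12.1, 11.2])
84 -x: (9, [-18.2, -15.4, -13.9], [-7.7, 10.5]) +x: (6, [13.0, 16.6, 18.2], [-5.9, 11.8])
92 -x: (10, [-20.1, -17.1, -15.8], [-8.7, 10.9]) +x: (4, [15.9, 17.6, 19.1], [6.7, 10.4])
100 -x: (10, [-23.0, -19.0, -18.5], [-7.8, 11.2]) +x: (10, [16.8, 17.3, 22.8], [-10.3, 10.1])
108 -x: (9, [-24.5, -20.6, -20.4], [-7.7, 12.4]) +x: (5, [20.4, 21.0, 23.7], [7.6, 10.5])
116 -x: (10, [-26.3, -22.6, -22.2], [-10.0, 10.8]) +x: (9, [21.5, 22.3, 26.2], [-1.2, 10.5])
124 -x: (25, [-52.0, -29.6, -24.1], [-9.4, 11.8]) +x: (15, [22.6, 27.6, 47.3], [-9.3, 10.8])
132 -x: (15, [-55.4, -49.3, -43.7], [-1.2, 10.5]) +x: (9, [42.3, 47.7, 52.6], [3.3, 12.1])
140 -x: (12, [-56.5, -47.7, -43.4], [-0.1, 12.0]) +x: (13, [40.4, 45.8, 51.5], [5.6, 11.9])
148 -x: (18, [-57.6, -49.5, -44.1], [-4.4, 12.4]) +x: (14, [41.1, 46.6, 52.5], [0.2, 12.5])
156 -x: (13, [-61.9, -48.7, -45.6], [2.5, 11.1]) +x: (14, [39.4, 46.2, 52.7], [3.8, 11.8])
164 -x: (22, [-65.7, -54.9, -46.5], [4.8, 13.2]) +x: (11, [40.2, 45.5, 53.9], [5.6, 13.2])
172 -x: (46, [-68.0, -56.7, -43.7], [-9.2, 13.9]) +x: (40, [38.1, 49.2, 64.8], [-7.1, 14.4])
180 -x: (36, [-67.2, -45.3, -6.9], [-10.8, 17.6]) +x: (53, [9.7, 44.5, 68.3], [-9.5, 15.5])
188 -x: (61, [-66.7, -35.1, -3.5], [-7.6, 18.1]) +x: (74, [5.2, 33.0, 66.4], [-11.0, 18.3])
```

step_arm:
  steps:
    - [0,1,8,0]
    - [0,1,6,0]
    - [0,0,1,0]

```text
time: 18.75
tool_pos: [0.4822, -0.3092, 0.0701]
tool_rot: [-0.017, 0.819, -0.573, 0.022]
contact_force: [-0.1, -0.1, 0.0]
gripper_width: 1.0
```

step_arm:
  steps:
    - [0,0,0,0]
    - [0,0,0,0]
    - [0,0,0,0]
    - [0,0,0,0]
    - [0,0,0,0]
  claw: 60

```text
time: 19.25
tool_pos: [0.4825, -0.3094, 0.0706]
tool_rot: [-0.017, 0.819, -0.573, 0.023]
contact_force: [0.4, 0.3, 0.0]
gripper_width: 0.605
```

```bash
python3 go.py 480.4 -308 70 20; python3 cl.py | grep -E "^(60|68|76|84|92|1)"
```

```text
t 19.25 tcp [ 482.5 -309.4   70.6] yaw_y -159.94 shift [-2.   1.5  0.5] turn 0.06 F [0.4 0.3 0. ] T [ 0.01  0.04 -0.  ] w 0.6047642178645037 j6 2.06
tool z [ 0.057  0.002 -0.998] tilt in tool x,y: [-0.017  0.055] joints [-0.721  0.017  1.881  0.042  1.202  2.056]
60 -x: (36, [-16.7, -5.1, -1.6], [-42.1, 30.0]) +x: (37, [0.6, 4.4, 15.4], [-38.6, 29.2])
68 -x: (29, [-16.4, -8.7, -0.3], [-10.1, 11.2]) +x: (15, [1.7, 5.5, 13.5], [-12.1, 7.7])
76 -x: (15, [-16.7, -8.6, -2.7], [-10.3, 10.7]) +x: (11, [1.5, 8.4, 13.0], [-9.9, 10.0])
84 -x: (10, [-19.9, -15.9, -15.1], [-7.1, 9.1]) +x: (4, [12.6, 14.9, 15.5], [6.7, 9.3])
92 -x: (7, [-19.9, -16.8, -15.4], [-6.5, 9.4]) +x: (5, [13.0, 13.5, 16.2], [6.2, 11.0])
100 -x: (18, [-32.6, -20.0, -16.6], [-11.3, 10.6]) +x: (10, [14.0, 15.8, 23.2], [-1.7, 8.8])
108 -x: (20, [-37.6, -28.9, -20.1], [-1.5, 10.6]) +x: (20, [15.4, 23.6, 34.3], [-12.2, 10.6])
116 -x: (22, [-38.7, -26.1, -21.6], [-8.6, 11.6]) +x: (18, [19.0, 28.4, 35.7], [-6.7, 9.5])
124 -x: (20, [-39.6, -28.8, -23.9], [-11.1, 10.2]) +x: (19, [19.6, 27.7, 35.9], [-1.1, 10.8])
132 -x: (17, [-41.6, -31.0, -27.6], [-4.1, 11.5]) +x: (10, [23.3, 28.8, 34.4], [4.7, 11.1])
140 -x: (18, [-56.3, -39.6, -31.3], [4.7, 13.1]) +x: (12, [24.0, 29.7, 39.3], [3.9, 12.8])
148 -x: (53, [-58.8, -46.7, -29.7], [-9.5, 11.9]) +x: (31, [22.8, 33.4, 49.3], [-0.4, 13.4])
156 -x: (25, [-61.4, -53.6, -30.6], [-11.7, 12.8]) +x: (37, [23.0, 37.1, 52.5], [-9.8, 13.3])
164 -x: (37, [-63.7, -52.6, -16.4], [-6.0, 17.1]) +x: (37, [18.4, 29.5, 51.7], [-10.0, 16.3])
172 -x: (45, [-66.5, -29.8, -3.4], [1.3, 16.9]) +x: (44, [2.4, 24.1, 53.6], [-6.9, 18.1])
180 -x: (49, [-66.2, -25.6, -2.6], [7.0, 16.8]) +x: (32, [2.7, 21.1, 55.2], [8.7, 17.4])
188 -x: (57, [-66.3, -32.5, -3.5], [1.1, 19.0]) +x: (39, [3.8, 24.8, 56.2], [6.6, 18.5])
```

step_arm:
  steps:
    - [0,-1,0,0]
    - [0,0,0,0]
    - [0,0,0,0]
    - [0,0,0,0]
    - [0,0,0,0]
    - [0,0,0,0]
  claw: 25

```text
time: 19.9
tool_pos: [0.4839, -0.3096, 0.0715]
tool_rot: [-0.017, 0.819, -0.573, 0.024]
contact_force: [-0.9, -0.7, 0.4]
gripper_width: 0.367
```

```bash
python3 go.py 480.4 -308 70 20
python3 - <<'E'
from h import *
im,_,_=cloud("side"); save(cv2.resize(im[100:180,280:376],(720,600)),"c9.png")
E
python3 cl.py | grep -E "^(60|68|76|84|92|10|11|12)"
```

```text
t 19.9 tcp [ 483.9 -309.6   71.5] yaw_y -159.93 shift [-2.8  2.8  1.3] turn 0.07 F [-0.9 -0.7  0.4] T [-0.01 -0.01  0.02] w 0.3667493235010843 j6 2.06
tool z [ 0.058  0.001 -0.998] tilt in tool x,y: [-0.019  0.055] joints [-0.72   0.018  1.879  0.042  1.202  2.058]
60 -x: (45, [-17.9, -7.0, -1.8], [-41.0, 28.8]) +x: (39, [0.7, 4.1, 18.1], [-37.4, 28.4])
68 -x: (26, [-15.0, -6.6, -0.7], [-11.6, 9.7]) +x: (21, [1.9, 7.3, 16.2], [-10.8, 7.8])
76 -x: (4, [-16.5, -14.1, -13.4], [6.7, 9.7]) +x: (5, [11.2, 11.9, 14.5], [6.7, 8.9])
84 -x: (4, [-12.7, -11.2, -10.0], [-9.9, 9.3]) +x: (6, [12.6, 15.2, 15.4], [-5.9, 10.3])
92 -x: (4, [-14.8, -13.1, -11.6], [5.7, 8.7]) +x: (4, [10.5, 12.1, 13.5], [5.6, 9.2])
100 -x: (13, [-18.9, -12.8, -10.2], [-9.8, 10.2]) +x: (8, [11.2, 15.9, 24.8], [2.7, 10.4])
108 -x: (13, [-26.4, -20.9, -11.5], [3.4, 10.1]) +x: (17, [9.9, 17.6, 26.4], [3.5, 10.3])
116 -x: (27, [-27.4, -14.2, -10.8], [-7.3, 11.2]) +x: (22, [11.0, 20.2, 27.5], [-1.7, 10.0])
124 -x: (16, [-28.9, -19.5, -15.5], [-8.9, 10.0]) +x: (13, [14.4, 19.7, 25.4], [2.4, 11.6])
```

View pics/c9.png

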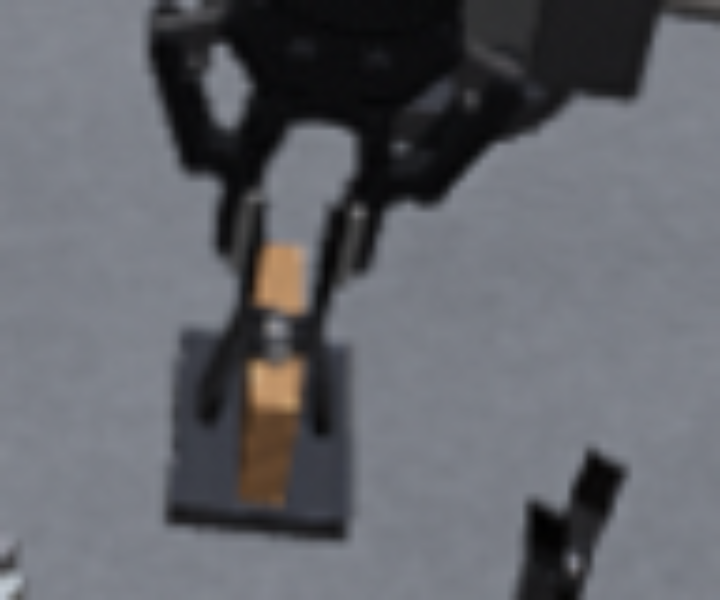

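step_arm:
  steps:
    - [0,-0.5,-5,0]
    - [0,-0.5,-10,0]
    - [0,-0.5,-10,0]
    - [0,-0.5,-10,0]
    - [0,-0.5,-10,0]
    - [0,-0.5,-10,0]
    - [0,-0.5,-10,0]

```text
time: 20.7
tool_pos: [0.4829, -0.3077, 0.1412]
tool_rot: [-0.017, 0.819, -0.573, 0.023]
contact_force: [0.4, 0.2, -1.0]
gripper_width: 0.37
```

```bash
python3 go.py 520 -116 150 -5.6
cat > pv.py <<'E'
# clip silhouette profile in frame centred at tcp, axis given (deg)
import sys; from m import *; from scipy.spatial.transform import Rotation as R
s=state(); c=np.array(s["tool_pos"]); q4=s["tool_rot"]; M=R.from_quat([q4[1],q4[2],q4[3],q4[0]]).as_matrix()
im,_,P=cloud("side"); q=P.reshape(-1,3); q=q[~np.isnan(q).any(1)]
r=(q-c)@M*1000   # tool frame x,y,z
r=r[(abs(r[:,0])<30)&(abs(r[:,1])<40)&(r[:,2]>-60)&(r[:,2]<70)&(q[:,2]>.02)]
for lo in range(-60,60,5):
    k=r[(r[:,2]>=lo)&(r[:,2]<lo+5)]
    if len(k)>2: print(lo,len(k),"y",np.round(sorted(k[:,1])[::max(1,len(k)//8)],0).tolist(),"x",np.round(np.percentile(k[:,0],[5,95]),1))
save(cv2.resize(im[60:180,260:404],(720,600)),sys.argv[1])
E
python3 pv.py c10.png
```

```text
t 20.7 tcp [ 482.9 -307.7  141.2] yaw_y -159.93 shift [-167.2 -101.    -6.2] turn 25.67 F [ 0.4  0.2 -1. ] T [ 0.01  0.07 -0.02] w 0.37014395813733625 j6 2.06
tool z [ 0.057  0.003 -0.998] tilt in tool x,y: [-0.017  0.054] joints [-0.719 -0.059  1.831  0.041  1.329  2.064]
-60 20 y [-28.0, -25.0, -23.0, -20.0, 17.0, 17.0, 17.0, 22.0, 25.0, 27.0] x [-11.6   3.3]
-55 40 y [-27.0, -22.0, -16.0, -11.0, 13.0, 15.0, 16.0, 23.0] x [-11.7   7.8]
-50 26 y [-29.0, -26.0, -21.0, -18.0, -13.0, 16.0, 22.0, 25.0, 27.0] x [-11.5  -3.1]
-45 20 y [-28.0, -25.0, -19.0, -17.0, -14.0, -11.0, 15.0, 19.0, 22.0, 28.0] x [-12.4  -2.6]
-40 25 y [-27.0, -24.0, -21.0, -16.0, 13.0, 13.0, 15.0, 21.0, 29.0] x [-12.4   4.7]
-35 14 y [-21.0, -18.0, -16.0, -15.0, -13.0, -12.0, -10.0, 14.0, 14.0, 14.0, 16.0, 19.0, 21.0, 22.0] x [-12.4  -7.2]
-30 6 y [-14.0, -14.0, -12.0, -11.0, 15.0, 17.0] x [-13.2  -9. ]
-25 8 y [-13.0, -11.0, 13.0, 13.0, 14.0, 14.0, 16.0, 18.0] x [-10.7   7.1]
-20 8 y [-13.0, -12.0, -10.0, 14.0, 14.0, 15.0, 17.0, 17.0] x [-11.5  -3.1]
-15 8 y [-14.0, -14.0, -14.0, -11.0, -9.0, 15.0, 18.0, 18.0] x [
[... 230 characters left out ...]
1.0, -11.0, -6.0, -3.0, 0.0, 5.0, 11.0, 16.0, 19.0, 22.0, 22.0] x [-13.2   3.8]
10 11 y [-13.0, -13.0, -13.0, -13.0, -13.0, -10.0, -10.0, 20.0, 20.0, 22.0, 23.0] x [-13.7   4.8]
15 10 y [-15.0, -15.0, -15.0, -14.0, -12.0, -12.0, -12.0, 21.0, 23.0, 24.0] x [-15.1   0.9]
20 5 y [-16.0, -15.0, -14.0, 22.0, 25.0] x [-13.6   6.2]
25 14 y [-16.0, -16.0, -16.0, -16.0, -13.0, -13.0, 20.0, 20.0, 20.0, 20.0, 23.0, 23.0, 25.0, 26.0] x [-13.6   7.8]
30 21 y [-18.0, -18.0, -17.0, -15.0, -12.0, -10.0, 21.0, 24.0, 30.0, 30.0, 30.0] x [-14.1   7.8]
35 12 y [-20.0, -20.0, -17.0, -17.0, -14.0, -14.0, 24.0, 25.0, 27.0, 28.0, 30.0, 31.0] x [-14.2  -8.5]
40 5 y [-19.0, -19.0, -19.0, -16.0, -13.0] x [-12.    7.1]
```

step_arm:
  steps:
    - [0,0,-8,5]
    - [0,0,-8,7]
    - [0,0,-8,7]
    - [0,0,-4,6.5]
    - [0,0,0,0]

```text
time: 21.25
tool_pos: [0.4826, -0.3089, 0.1751]
tool_rot: [0.023, -0.666, 0.745, -0.021]
contact_force: [-0.1, 1.1, -0.9]
gripper_width: 0.367
```

```bash
python3 go.py 520 -116 165 -5.6
```

```text
t 21.25 tcp [ 482.6 -308.9  175.1] yaw_y 173.57 shift [-195.8  -14.9   12.1] turn -0.83 F [-0.1  1.1 -0.9] T [ 0.    0.04 -0.04] w 0.3671780033447723 j6 2.53
tool z [ 0.062 -0.001 -0.998] tilt in tool x,y: [0.005 0.062] joints [-0.721 -0.09   1.802  0.04   1.382  2.526]
```

step_arm:
  steps:
    - [-15,-2,0,0]
    - [-25,-2,0,0]
    - [-25,-2,0,0]
    - [-25,-2,0,0]
    - [-25,-2,0,0]
    - [-25,-2,0,0]
    - [-25,-2,0,0]
    - [-20,-1,0,0]

```text
time: 22.05
tool_pos: [0.5163, -0.1144, 0.1739]
tool_rot: [0.023, -0.671, 0.74, -0.018]
contact_force: [0.7, 0.2, -0.3]
gripper_width: 0.366
```

step_arm:
  steps:
    - [-8,0,0,0]
    - [0,0,0,0]

```text
time: 22.25
tool_pos: [0.5166, -0.1024, 0.1732]
tool_rot: [0.023, -0.674, 0.738, -0.017]
contact_force: [0.3, -0.3, -1.0]
gripper_width: 0.367
```

```bash
python3 go.py 520 -116 140 -5.6
```

```text
t 22.25 tcp [ 516.6 -102.4  173.2] yaw_y 174.82 shift [13.6 -2.7 33.2] turn 0.42 F [ 0.3 -0.3 -1. ] T [-0.07  0.06  0.02] w 0.36733335436590814 j6 2.88
tool z [ 0.057  0.005 -0.998] tilt in tool x,y: [0.01  0.056] joints [-0.351 -0.207  1.91   0.025  1.387  2.876]
```

step_arm:
  steps:
    - [7,-1,8,0.4]
    - [6,-1,10,0]
    - [0,0,8,0]
    - [0,0,0,0]

```text
time: 22.65
tool_pos: [0.5181, -0.1185, 0.1438]
tool_rot: [0.022, -0.671, 0.741, -0.017]
contact_force: [0.6, -0.6, -0.8]
gripper_width: 0.364
```

```bash
python3 go.py 520 -116 140 -5.6
cat > st.py <<'E'
import sys; from pl import *
for n in ("side",):
    im,_,P=cloud(n); q=uvz(P); r=q[(abs(q[:,0]-5)<40)&(abs(q[:,1])<34)&(q[:,2]>30)]
    for lo in range(int(sys.argv[2]),int(sys.argv[3]),5):
        k=r[(r[:,2]>=lo)&(r[:,2]<lo+5)]
        if len(k)>2: print(lo,len(k),"u",np.round(sorted(k[:,0])[::max(1,len(k)//10)],0).astype(int).tolist(),"v",np.round(np.percentile(k[:,1],[3,97]),1))
    save(cv2.resize(im[110:230,220:364],(720,600)),sys.argv[1])
E
python3 st.py c11.png 70 165
```

```text
t 22.65 tcp [ 518.1 -118.5  143.8] yaw_y 174.31 shift [-2.7 -1.5  3.9] turn -0.09 F [ 0.6 -0.6 -0.8] T [-0.    0.07  0.01] w 0.3636639712289644 j6 2.86
tool z [ 0.055  0.005 -0.998] tilt in tool x,y: [0.01  0.054] joints [-0.379 -0.168  1.926  0.025  1.334  2.856]
70 27 u [-5, -4, -4, -4, -4, -2, 1, 5, 6, 6, 6, 6, 11, 15] v [-18.8  29.5]
75 51 u [-5, -4, -2, 0, 1, 2, 4, 5, 6, 7, 14] v [-23.8  29.2]
80 78 u [-3, 5, 6, 7, 8, 9, 10, 11, 12, 13, 15, 17] v [-26.6  28.9]
100 5 u [-23, -22, -19, 24, 26] v [-12.    9.3]
105 26 u [-25, -24, -23, -23, -22, -22, -21, -20, -15, 20, 21, 22, 29] v [-13.   10.5]
110 21 u [-23, -22, -21, -20, -18, -17, -15, 20, 21, 23, 26] v [-11.   9.]
115 23 u [-22, -20, -20, -19, -19, -17, 18, 20, 21, 22, 22, 27] v [-10.8   8.6]
120 17 u [-20, -20, -19, -19, -19, -19, -18, -18, -17, -16, -16, 20, 20, 21, 22, 24, 24] v [-13.9   7.5]
125 14 u [-21, -19, -19, -18, -18, -18, -17, -17, -17, -17, -15, -12, 19, 22] v [-10.2   6.5]
130 16 u [-18, -17, -16, -16, -16, -16, -16, -16, -16, -16, -13, 17, 18, 19, 22, 22] v [-11.3   7.9]
135 30 u [-16, -16, -15, -14, -12, -3, 1, 7, 11, 17] v [-12.7   9.1]
140 45 u [-15, -14, -7, -1, 1, 2, 5, 8, 11, 14, 16, 19] v [-14.2   8.8]
145 39 u [-15, -14, -14, -13, -6, -1, 3, 4, 8, 10, 12, 14, 15] v [-13.4   7.9]
150 16 u [-15, -14, -14, -14, -14, -13, -11, -11, 13, 14, 14, 14, 14, 15, 15, 17] v [-12.2   6.6]
155 19 u [-15, -14, -14, -14, -13, -13, -12, -10, 13, 13, 13, 14, 15, 15, 15, 15, 17, 17, 19] v [-12.1   7.7]
160 15 u [-14, -14, -14, -14, -13, -13, -12, -9, 14, 14, 14, 14, 15, 15, 16] v [-10.6   5.9]
```

step_arm:
  steps:
    - [-2,-3,4,0]
    - [0,0.2,6,0]
    - [0,0.3,4,0]
    - [0,0,0,0]

```text
time: 23.1
tool_pos: [0.5224, -0.1174, 0.1297]
tool_rot: [0.022, -0.671, 0.741, -0.017]
contact_force: [-0.9, -0.3, -1.2]
gripper_width: 0.368
```

```bash
python3 go.py 521.4 -116 92 -5.6;python3 st.py c12.png 70 135
```

```text
t 23.1 tcp [ 522.4 -117.4  129.7] yaw_y 174.26 shift [-0.9  3.2 37.6] turn -0.14 F [-0.9 -0.3 -1.2] T [-0.01  0.06 -0.01] w 0.3679415314864173 j6 2.86
tool z [ 0.056  0.004 -0.998] tilt in tool x,y: [0.01  0.055] joints [-0.374 -0.146  1.931  0.025  1.306  2.861]
70 21 u [-5, -4, -2, 1, 5, 6, 6, 7, 8, 11, 14] v [-13.7  29.7]
75 46 u [-5, -4, -2, 0, 1, 2, 3, 5, 6, 6, 7, 13] v [-18.1  28.5]
80 65 u [-4, 6, 7, 8, 9, 10, 11, 12, 13, 14, 15] v [-24.7  28.9]
85 7 u [-19, -18, -15, 10, 27, 30, 33] v [-19.7  10.8]
90 15 u [-20, -19, -19, -19, -17, -14, -14, -11, 25, 26, 26, 26, 27, 29, 33] v [-9.9 10. ]
95 25 u [-19, -19, -18, -17, -17, -16, -13, -12, 24, 24, 25, 28, 31] v [-10.3  11.3]
100 20 u [-18, -17, -16, -15, -13, -10, 24, 25, 26, 26] v [-8.8 10.7]
105 20 u [-17, -16, -15, -15, -14, -14, -13, -8, 24, 27] v [-11.2  10. ]
110 13 u [-15, -14, -14, -14, -13, -13, -13, -12, -12, -11, 24, 26, 26] v [-9.6  8.9]
115 15 u [-13, -13, -12, -12, -12, -12, -12, -12, -11, -9, -9, 22, 23, 23, 25] v [-10.7   9.4]
120 24 u [-12, -12, -11, -11, -10, -8, 3, 8, 10, 15, 19, 23] v [-13.3  10.8]
125 45 u [-11, -10, -9, 0, 4, 6, 9, 12, 14, 17, 19, 23] v [-10.8  10.5]
130 41 u [-11, -9, -7, 1, 5, 7, 9, 13, 16, 18, 20] v [-13.3   9.1]
```

View pics/c12.png

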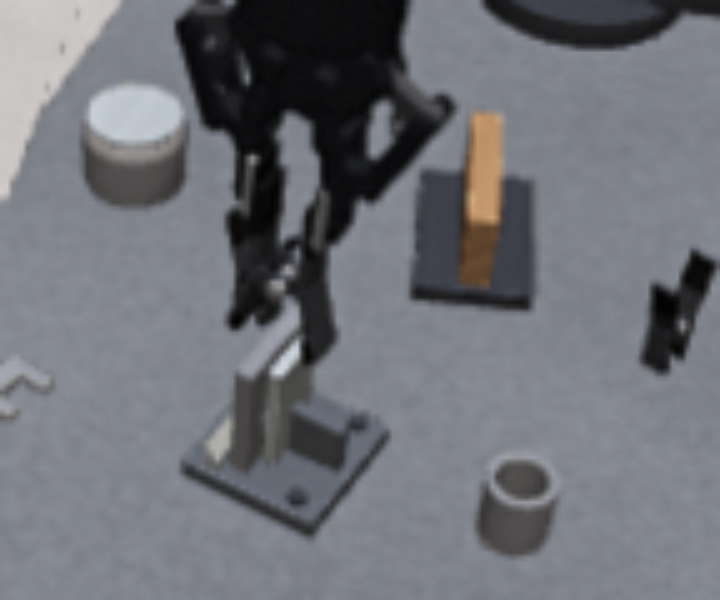

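step_arm:
  steps:
    - [0,1,8,0]
    - [0,0.6,9,0]
    - [0,0.6,8,0]

```text
time: 23.45
tool_pos: [0.523, -0.1174, 0.1052]
tool_rot: [0.023, -0.671, 0.741, -0.019]
contact_force: [0.5, 0.4, -0.6]
gripper_width: 0.371
```

```bash
python3 go.py 521.4 -116 92 -5.6;python3 st.py c13.png 50 115
```

```text
t 23.45 tcp [ 523.  -117.4  105.2] yaw_y 174.29 shift [-1.1  2.5 13.1] turn -0.11 F [ 0.5  0.4 -0.6] T [ 0.05  0.05 -0.02] w 0.37073048075346443 j6 2.86
tool z [ 0.06   0.003 -0.998] tilt in tool x,y: [0.009 0.06 ] joints [-0.374 -0.122  1.953  0.026  1.256  2.86 ]
50 15 u [-5, -4, -4, -3, 0, 3, 5, 6, 6, 6, 6, 7, 9, 11, 14] v [ 0.7 30.4]
55 16 u [-5, -5, -4, -4, -4, -3, -3, -2, 0, 3, 4, 5, 7, 7, 14, 14] v [ 3.2 28.8]
60 19 u [-4, -4, -4, -4, -1, 0, 1, 3, 5, 5, 6, 6, 6, 6, 7, 7, 8, 10, 10] v [ 6.5 29.9]
65 33 u [-20, -18, -17, -14, -4, -3, 5, 6, 13, 26, 29] v [-9.5 30. ]
70 35 u [-18, -17, -16, -14, -10, -3, -2, 5, 6, 10, 25, 29] v [-9.3 29.3]
75 66 u [-17, -15, -5, -3, 1, 2, 5, 6, 8, 24, 25] v [-10.6  30.1]
80 64 u [-16, -14, 0, 6, 8, 9, 10, 12, 13, 14, 26] v [-9.4 28.2]
85 14 u [-14, -14, -14, -13, -13, -13, -13, -12, -7, 5, 23, 24, 25, 26] v [-6.7  9.8]
90 16 u [-13, -13, -12, -12, -12, -11, -11, -11, -10, -10, -7, 22, 23, 24, 25, 27] v [-12.4   9.8]
95 19 u [-12, -12, -11, -11, -10, -10, -10, -10, -10, -7, -1, 4, 9, 9, 15, 17, 20, 23, 24] v [-10.3   9.6]
100 38 u [-11, -10, -9, -8, 1, 3, 5, 7, 11, 15, 17, 19, 23] v [-12.2  11. ]
105 45 u [-10, -9, -7, 2, 5, 7, 10, 11, 13, 16, 19, 23] v [-12.7  10. ]
110 20 u [-9, -9, -9, -8, -5, 18, 19, 19, 20, 23] v [-11.2   8.4]
```

step_arm:
  steps:
    - [0,0.7,6,0]
    - [0,0.6,6,0]
    - [0,0.2,1,0]

```text
time: 23.8
tool_pos: [0.5227, -0.117, 0.0912]
tool_rot: [0.024, -0.671, 0.741, -0.019]
contact_force: [-0.8, 1.8, 6.9]
gripper_width: 0.371
```

```bash
python3 go.py 521.4 -116 92 -5.6;python3 st.py c14.png 40 105
```

```text
t 23.8 tcp [ 522.7 -117.    91.2] yaw_y 174.29 shift [-0.9  1.4 -0.8] turn -0.11 F [-0.8  1.8  6.9] T [0.2  0.08 0.01] w 0.3709163335075606 j6 2.86
tool z [ 0.061  0.003 -0.998] tilt in tool x,y: [0.009 0.06 ] joints [-0.374 -0.108  1.964  0.027  1.23   2.859]
40 38 u [-34, -33, -31, -26, -24, -22, -19, -14, -4, -3, 3, 6, 10] v [-4.4 29.2]
45 18 u [-19, -5, -5, -4, -3, -3, 0, 3, 5, 6, 6, 7, 7, 7, 9, 12, 15, 16] v [ 3.3 30.5]
50 27 u [-20, -19, -18, -14, -11, -5, -3, 0, 4, 7, 7, 10, 14, 30] v [-4.7 30.6]
55 31 u [-19, -18, -17, -16, -5, -4, 0, 7, 8, 10, 16] v [-7.8 30.1]
60 38 u [-18, -17, -16, -15, -12, -4, -2, 3, 7, 8, 11, 16, 29] v [-10.1  29.2]
65 31 u [-16, -15, -14, -4, -3, 0, 7, 8, 12, 26, 30] v [-6.5 28.6]
70 32 u [-15, -14, -13, -9, -4, 1, 7, 7, 9, 16, 23] v [-8.1 30.5]
75 47 u [-15, -13, -12, -5, -3, -1, 1, 3, 7, 8, 14, 24] v [-7.9 29.4]
80 49 u [-12, -11, -10, -8, 7, 8, 10, 11, 13, 15, 15, 18, 25] v [-18.5  29.5]
85 30 u [-10, -10, -4, 2, 5, 9, 14, 17, 19, 20] v [-11.7  13.4]
90 47 u [-10, -9, -3, 3, 5, 6, 8, 9, 11, 12, 16, 19] v [-13.8  10.9]
95 18 u [-10, -10, -9, -9, -8, -8, -7, -3, 13, 16, 17, 18, 18, 19, 19, 19, 19, 21] v [-7.2  9.2]
100 19 u [-10, -10, -10, -9, -9, -9, -9, -7, -7, 18, 18, 18, 19, 19, 19, 19, 21, 22, 23] v [-10.4   9.4]
```

step_arm:
  steps:
    - [0,0,-1.5,0]
    - [0,0,0,0]

```text
time: 24.05
tool_pos: [0.5231, -0.1172, 0.0932]
tool_rot: [0.024, -0.671, 0.741, -0.02]
contact_force: [0.4, 0.2, -1.6]
gripper_width: 0.368
```

step_arm:
  steps:
    - [0,0,0,0]
    - [0,0,0,0]
    - [0,0,0,0]
  claw: 55

```text
time: 24.35
tool_pos: [0.5224, -0.117, 0.092]
tool_rot: [0.023, -0.671, 0.741, -0.019]
contact_force: [0.2, -0.2, -0.5]
gripper_width: 0.549
```

step_arm:
  steps:
    - [0,0,0,0]
    - [0,0,0,0]
    - [0,0,0,0]
    - [0,0,0,0]
    - [0,0,0,0]
  claw: 100

```text
time: 24.85
tool_pos: [0.5224, -0.1171, 0.092]
tool_rot: [0.023, -0.671, 0.741, -0.019]
contact_force: [-0.2, -0.4, -0.7]
gripper_width: 1.0
```

```bash
python3 go.py 521.4 -116 92 -5.6;python3 st.py c15.png 40 145
```

```text
t 24.85 tcp [ 522.4 -117.1   92. ] yaw_y 174.28 shift [-1.   1.1 -0.1] turn -0.12 F [-0.2 -0.4 -0.7] T [ 0.05  0.02 -0.04] w 0.9997778316888981 j6 2.86
tool z [ 0.06   0.003 -0.998] tilt in tool x,y: [0.009 0.06 ] joints [-0.374 -0.109  1.964  0.026  1.231  2.859]
40 44 u [-34, -31, -27, -24, -21, -16, -12, -7, -4, -1, 5] v [-5.2 28.6]
45 16 u [-20, -5, -5, -4, -3, 0, 2, 3, 4, 4, 5, 5, 6, 9, 9, 13] v [ 0.5 30.3]
50 15 u [-5, -4, -3, -1, 1, 3, 3, 4, 4, 5, 6, 10, 10, 12, 14] v [13.4 30.6]
55 24 u [-12, -12, -11, -11, -6, -4, 0, 3, 4, 4, 6, 11] v [-9.3 30.8]
60 19 u [-12, -12, -12, -10, -9, -7, -5, -5, -3, -2, 1, 3, 4, 5, 5, 7, 10, 13, 14] v [ 0.1 30.4]
65 30 u [-12, -12, -11, -8, -5, -3, 4, 4, 6, 10] v [-7.  30.8]
70 23 u [-12, -12, -11, -9, -4, -3, -2, 3, 5, 8, 10, 20] v [-8.7 30.2]
75 47 u [-13, -12, -4, -2, -1, 1, 3, 4, 5, 11, 14, 18] v [-5.6 29.7]
80 49 u [-13, -11, 3, 4, 5, 6, 6, 8, 9, 11, 12, 14, 22] v [-5.1 28.5]
85 13 u [-13, -12, -12, -11, -11, -11, -11, -11, 17, 17, 17, 18, 21] v [-9.9 10.2]
90 23 u [-12, -12, -12, -9, -3, 2, 5, 12, 14, 17, 18, 21] v [-9.7 11.5]
95 46 u [-13, -10, -5, -1, 1, 3, 6, 8, 13, 15, 17, 19] v [-12.8  11. ]
100 44 u [-14, -7, -2, 2, 4, 7, 10, 15, 18, 19, 21] v [-12.4   9.6]
105 14 u [-16, -14, -14, -12, -12, -10, 19, 19, 20, 20, 20, 20, 20, 22] v [-10.    9.1]
110 18 u [-17, -16, -16, -16, -13, 20, 21, 21, 21, 21, 21, 21, 21, 23, 23, 24, 26, 28] v [-10.8   8.7]
115 13 u [-18, -17, -16, -16, -14, 21, 22, 22, 22, 22, 23, 24, 24] v [-12.3  10. ]
120 20 u [-20, -16, -15, 23, 23, 24, 24, 24, 25, 25] v [-12.4   9.2]
125 18 u [-21, -21, -20, -19, -18, -15, 24, 25, 25, 25, 25, 26, 26, 26, 26, 28, 29, 29] v [-12.9   8.1]
130 17 u [-22, -22, -21, -19, -16, 25, 26, 26, 26, 26, 26, 26, 26, 27, 27, 29, 30] v [-10.7   9.3]
135 23 u [-23, -22, -22, -18, 26, 27, 27, 28, 29, 29, 29, 33] v [-14.    8.2]
140 20 u [-24, -24, -21, -19, 29, 29, 29, 29, 30, 34] v [-15.2   9.7]
```

step_arm:
  steps:
    - [0,1,-6,0]
    - [0,0,-8,0]
    - [0,0,-10,0]
    - [0,0,-10,0]
    - [0,-0.5,-10,0]
    - [0,-0.5,-15,0]
    - [0,0,-20,0]
    - [0,0,-20,0]

```text
time: 25.7
tool_pos: [0.5152, -0.1171, 0.1974]
tool_rot: [0.023, -0.671, 0.741, -0.018]
contact_force: [0.8, 0.4, -0.1]
gripper_width: 0.999
```

step_arm:
  steps:
    - [10,0,-10,0]
    - [20,0,0,0]
    - [25,5,0,0]
    - [25,10,0,0]
    - [25,10,0,0]
    - [25,10,0,0]
    - [25,10,0,0]
    - [10,0,0,0]

```text
time: 26.5
tool_pos: [0.4534, -0.2869, 0.2144]
tool_rot: [0.025, -0.672, 0.74, -0.025]
contact_force: [-0.1, 0.1, 0.3]
gripper_width: 1.001
```

```bash
python3 go.py 521.4 -116 92 -5.6;python3 st.py c16.png 40 160
python3 - <<'E'
from pl import *
t,_,P=cloud("top"); s=cv2.cvtColor(cv2.imread("pics/c16.png"),cv2.COLOR_BGR2RGB)
save(np.hstack([cv2.resize(s,(400,400)),cv2.resize(t[150:240,245:335],(400,400))]),"fin.png")
rect(sel(P,(.45,.58),(-.18,-.05),(.105,.17)),"tails top cam")
q=uvz(P); k=q[(q[:,2]>60)&(abs(q[:,0]-8)<10)&(abs(q[:,1])<40)&(q[:,2]<90)]; print("plate v",np.percentile(k[:,1],[1,99]))
E
```

```text
t 26.5 tcp [ 453.4 -286.9  214.4] yaw_y 174.47 shift [-176.3  -42.5  126.2] turn 0.07 F [-0.1  0.1  0.3] T [ 0.04 -0.02  0.01] w 1.0006932998609213 j6 2.51
tool z [ 0.07  -0.004 -0.998] tilt in tool x,y: [0.003 0.07 ] joints [-0.728 -0.213  1.846  0.044  1.454  2.506]
40 46 u [-34, -30, -26, -23, -16, -13, -10, -5, -4, 3, 5, 10] v [-4.4 29.1]
45 13 u [-5, -4, -4, -3, -3, 2, 2, 3, 4, 5, 7, 10, 14] v [ 7.5 29.8]
50 18 u [-11, -3, -3, -3, 0, 1, 1, 2, 3, 3, 5, 5, 5, 6, 8, 10, 11, 13] v [ 7.4 32. ]
55 21 u [-12, -12, -11, -7, -5, 3, 4, 5, 7, 10, 14] v [-5.5 30.2]
60 20 u [-13, -12, -11, -7, -4, -3, 3, 4, 8, 11] v [-4.4 29.4]
65 28 u [-12, -12, -11, -9, -6, -4, -3, -3, -1, 3, 4, 4, 8, 12] v [-4.2 30.2]
70 25 u [-13, -12, -11, -9, -4, -3, 0, 3, 5, 6, 11, 14, 20] v [-8.3 29.8]
75 44 u [-12, -12, -4, -2, -1, 1, 2, 4, 5, 7, 17] v [-6.7 30.6]
80 53 u [-13, -11, 3, 5, 6, 7, 8, 11, 12, 13, 18] v [-4.2 28.6]
85 12 u [-12, -12, -12, -12, -11, -10, -8, -7, 16, 17, 18, 22] v [-9.8 10.6]
90 23 u [-13, -12, -12, -11, -8, -4, 0, 5, 11, 15, 19, 21] v [-9.2 10.9]
95 43 u [-13, -10, -2, 1, 2, 6, 10, 12, 15
[... 343 characters left out ...]
 22, 23, 23, 23, 23, 25, 26] v [-9.5  9.3]
120 15 u [-19, -18, -17, 22, 23, 23, 23, 24, 24, 24, 24, 25, 26, 26, 27] v [-13.    8.4]
125 21 u [-21, -20, -17, 22, 24, 24, 25, 25, 26, 29, 31] v [-12.5   9.2]
130 16 u [-22, -22, -21, -19, -19, -15, 25, 25, 25, 26, 26, 26, 27, 27, 27, 30] v [-10.1   9.6]
135 22 u [-23, -23, -21, -18, 26, 27, 27, 28, 28, 29, 29] v [-12.6   8.8]
140 18 u [-24, -24, -24, -23, -21, -20, 28, 28, 28, 29, 29, 29, 30, 30, 30, 30, 32, 33] v [-13.6   8. ]
145 34 u [-25, -25, -23, -22, -21, -20, 30, 31, 32, 33, 35, 35] v [-13.8   8.7]
tails top cam 129 c [ 519.  -117.5] size [22.4 58.9] long-axis deg 173.6 mean [ 528.5 -118.3] zmed 0.1334
plate v [-27.79762362  30.81601271]
```

View pics/fin.png

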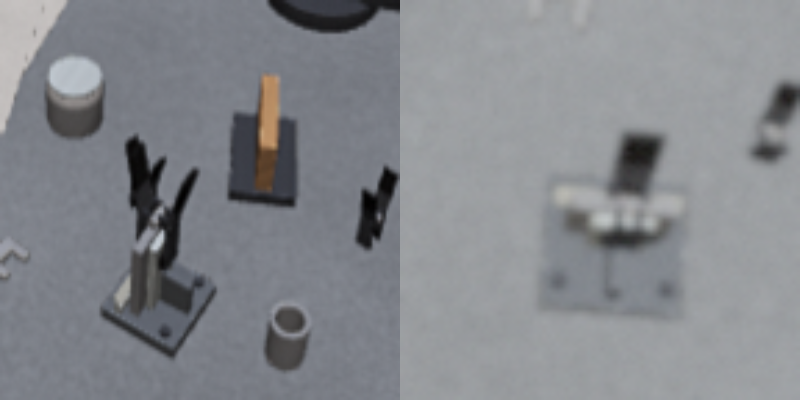

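The clip holds, but its tails top out near z 149. That puts the pivot at about 98, some 10 mm higher than it could sit, because the pads dragged it up as they opened. I'll re-squeeze it and release with a downward compensation.

step_arm:
  steps:
    - [-15,-4,0,0]
    - [-25,-8,0,0]
    - [-25,-8,0,0]
    - [-25,-8,0,0]
    - [-25,-6,0,0]
    - [-25,-6,0,0]
    - [-15,-4,0,0]
    - [-6,0,0,0]

```text
time: 27.4
tool_pos: [0.5183, -0.1096, 0.2195]
tool_rot: [0.028, -0.676, 0.736, -0.023]
contact_force: [-0.5, 0.3, -0.1]
gripper_width: 0.999
```

```bash
python3 go.py 517 -117 190 -5.6
```

```text
t 27.4 tcp [ 518.3 -109.6  219.5] yaw_y 175.09 shift [ 7.7  2.8 29.3] turn 0.69 F [-0.5  0.3 -0.1] T [ 0.01  0.01 -0.01] w 0.9985992686249069 j6 2.86
tool z [ 0.072  0.004 -0.997] tilt in tool x,y: [0.01  0.072] joints [-0.366 -0.24   1.861  0.03   1.455  2.858]
```

step_arm:
  steps:
    - [4,2,10,0.7]
    - [3,1.5,15,0]
    - [0,1,15,0]
    - [0,1,15,0]
    - [0,1,15,0]
    - [0,0.5,10,0]
    - [0,0,0,0]

```text
time: 28.1
tool_pos: [0.5131, -0.1151, 0.1283]
tool_rot: [0.026, -0.671, 0.741, -0.02]
contact_force: [-0.4, 0.0, -0.6]
gripper_width: 1.003
```

```bash
python3 go.py 520 -117 94 -5.6;python3 st.py c17.png 130 200
```

```text
t 28.1 tcp [ 513.1 -115.1  128.3] yaw_y 174.3 shift [ 1.7 -4.8 34.7] turn -0.1 F [-0.4  0.  -0.6] T [-0.01  0.06  0.03] w 1.0030027686224043 j6 2.85
tool z [ 0.066  0.006 -0.998] tilt in tool x,y: [0.013 0.065] joints [-0.38  -0.176  1.96   0.031  1.298  2.853]
130 18 u [-22, -21, -21, -21, -21, -19, 25, 25, 25, 26, 26, 26, 26, 26, 27, 27, 28, 30] v [-11.6   8.6]
135 19 u [-23, -22, -20, -18, -18, 27, 27, 27, 28, 28, 28, 28, 28, 28, 29, 29, 29, 30, 33] v [-15.6   8.7]
140 19 u [-24, -24, -24, -23, -23, -23, -20, 27, 28, 28, 29, 29, 29, 30, 30, 30, 31, 31, 33] v [-12.2   8. ]
145 31 u [-25, -24, -23, -22, -21, 30, 30, 32, 33, 34, 35] v [-14.6   8.4]
170 4 u [39, 40, 40, 41] v [-12.    2.2]
175 7 u [39, 39, 39, 39, 40, 42, 42] v [-9.   8.4]
180 8 u [38, 39, 39, 40, 40, 40, 40, 45] v [-10.3   9. ]
185 13 u [38, 38, 38, 39, 39, 39, 39, 39, 39, 40, 42, 43, 44] v [-13.4  10.6]
190 12 u [37, 38, 38, 38, 39, 39, 39, 39, 40, 40, 40, 43] v [-11.8   8.7]
195 9 u [38, 38, 38, 38, 38, 39, 39, 40, 42] v [-11.8   8.8]
```

step_arm:
  steps:
    - [1,-5,0,0]
    - [1,-1,8,0]
    - [0,0,10,0]
    - [0,0,10,0]
    - [0,0,6,0]

```text
time: 28.65
tool_pos: [0.5249, -0.1192, 0.0965]
tool_rot: [0.028, -0.671, 0.741, -0.023]
contact_force: [-0.1, -0.1, 0.4]
gripper_width: 0.994
```

```bash
python3 go.py 521 -117 93 -5.6;python3 st.py c18.png 115 165
```

```text
t 28.65 tcp [ 524.9 -119.2   96.5] yaw_y 174.27 shift [-1.8  4.3  3.2] turn -0.13 F [-0.1 -0.1  0.4] T [0.02 0.02 0.04] w 0.9938493152199099 j6 2.85
tool z [ 0.073  0.003 -0.997] tilt in tool x,y: [0.01  0.072] joints [-0.379 -0.116  1.963  0.032  1.228  2.853]
115 16 u [-18, -18, -17, -14, 22, 22, 22, 22, 22, 23, 23, 24, 25, 25, 26, 26] v [-12.4   9.1]
120 14 u [-18, -18, -17, -14, 22, 24, 24, 24, 24, 24, 25, 25, 25, 25] v [-14.    9.1]
125 22 u [-21, -20, -19, -17, 23, 24, 25, 25, 25, 26, 29] v [-11.9   8.7]
130 17 u [-21, -21, -21, -19, -16, 25, 26, 26, 26, 26, 26, 27, 27, 27, 28, 30, 30] v [-11.9   8.3]
135 17 u [-23, -23, -22, -21, -18, -18, 26, 26, 27, 27, 27, 27, 28, 28, 29, 29, 30] v [-13.9   8.4]
140 24 u [-24, -24, -23, -21, 26, 28, 29, 29, 30, 30, 30, 32] v [-11.9   8. ]
145 31 u [-25, -24, -22, -22, -21, 29, 30, 32, 33, 34, 35] v [-13.9   8.3]
```

step_arm:
  steps:
    - [-1.5,3,3,0]
    - [0,0.5,0,0]

```text
time: 28.9
tool_pos: [0.5205, -0.1167, 0.0911]
tool_rot: [0.027, -0.671, 0.741, -0.022]
contact_force: [-0.2, 0.3, 0.2]
gripper_width: 0.999
```

step_arm:
  steps:
    - [0,0,0,0]
    - [0,0,0,0]
    - [0,0,0,0]
    - [0,0,0,0]
    - [0,0,0,0]
    - [0,0,0,0]
    - [0,0,0,0]
    - [0,0,0,0]
  claw: 25

```text
time: 29.7
tool_pos: [0.5216, -0.117, 0.0931]
tool_rot: [0.028, -0.671, 0.741, -0.024]
contact_force: [0.1, -0.0, -0.1]
gripper_width: 0.367
```

```bash
python3 go.py 521 -117 93 -5.6;python3 st.py c19.png 40 125
```

```text
t 29.7 tcp [ 521.6 -117.    93.1] yaw_y 174.29 shift [0.  0.6 0.1] turn -0.11 F [ 0.1 -0.  -0.1] T [-0.01 -0.03  0.01] w 0.36669290359654616 j6 2.85
tool z [ 0.074  0.003 -0.997] tilt in tool x,y: [0.01  0.073] joints [-0.377 -0.122  1.975  0.032  1.222  2.854]
40 38 u [-34, -32, -30, -27, -25, -22, -17, -5, -4, -1, 3, 4, 9] v [-3.6 30.7]
45 20 u [-19, -4, -4, -3, -1, 4, 4, 8, 11, 13] v [-3.5 29.6]
50 33 u [-21, -20, -19, -14, -4, -3, -1, 3, 5, 10, 15] v [-6.4 29.8]
55 25 u [-21, -20, -19, -19, -14, -4, -3, -1, 1, 3, 4, 8, 29] v [-7.5 28.2]
60 38 u [-20, -19, -19, -17, -11, -4, -3, 4, 5, 8, 14, 25, 29] v [-9.8 30.5]
65 29 u [-19, -17, -17, -17, -16, -5, -4, 0, 4, 4, 5, 9, 11, 24, 27] v [-7.6 31.1]
70 37 u [-18, -17, -15, -15, -13, -4, -4, -3, 4, 5, 11, 22, 27] v [-10.6  29.3]
75 40 u [-15, -14, -11, -2, 0, 1, 3, 4, 8, 14] v [-5.1 29.8]
80 45 u [-16, -14, -11, 3, 5, 7, 9, 10, 11, 12, 14, 24] v [-11.8  30.3]
85 41 u [-14, -12, -11, -10, 1, 3, 7, 13, 16, 18, 22] v [-11.8  11.3]
90 48 u [-12, -10, -8, 0, 3, 4, 6, 6, 8, 10, 13, 17] v [-12.1  10.3]
95 14 u [-12, -11, -9, -7, -7, 13, 16, 16, 17, 17, 17, 18, 18, 19] v [-12.7   8.8]
100 21 u [-12, -11, -11, -11, -10, -6, 17, 17, 17, 18, 19] v [-11.    9.1]
105 13 u [-12, -11, -11, -11, -10, -8, 17, 17, 17, 18, 18, 18, 19] v [-11.8   7.8]
110 14 u [-11, -11, -10, 17, 17, 17, 17, 17, 17, 17, 18, 19, 20, 22] v [-9.4  9.6]
115 12 u [-11, -11, -11, -9, -8, 16, 17, 17, 17, 17, 18, 21] v [-9.9  8.7]
120 14 u [-16, -13, -11, -8, -8, 16, 16, 17, 17, 17, 17, 18, 21, 22] v [-10.6   8.5]
```

step_arm:
  steps:
    - [0,0.2,2.5,0]
    - [0,0.2,3,0]
    - [0,0.2,2.5,0]
    - [0,0,0,0]
  claw: 70

```text
time: 30.15
tool_pos: [0.5215, -0.1169, 0.0841]
tool_rot: [0.028, -0.671, 0.741, -0.023]
contact_force: [0.8, -0.1, -1.1]
gripper_width: 0.703
```

```bash
python3 go.py 521 -117 93 -5.6;python3 st.py c20.png 40 155
```

```text
t 30.15 tcp [ 521.5 -116.9   84.1] yaw_y 174.28 shift [ 0.1 -0.2 -8.9] turn -0.12 F [ 0.8 -0.1 -1.1] T [ 0.05 -0.07  0.01] w 0.7025955484532087 j6 2.85
tool z [ 0.073  0.003 -0.997] tilt in tool x,y: [0.01  0.073] joints [-0.377 -0.112  1.981  0.032  1.205  2.853]
40 44 u [-34, -32, -28, -25, -20, -16, -12, -5, -3, 4, 7] v [-4.3 28.6]
45 12 u [-5, -4, -3, -1, 0, 2, 3, 4, 7, 7, 10, 12] v [ 9.  30.1]
50 23 u [-13, -12, -11, -7, -5, -3, 4, 4, 4, 5, 10, 13] v [-6.9 30.1]
55 20 u [-12, -12, -10, -8, -3, -3, 0, 4, 7, 10] v [-6.3 29.7]
60 25 u [-13, -12, -12, -10, -6, -4, -3, 1, 4, 4, 6, 10, 14] v [-5.4 31.1]
65 25 u [-12, -12, -11, -6, -4, -4, -2, 2, 4, 4, 5, 11, 14] v [-9.3 29.5]
70 23 u [-13, -12, -12, -11, -9, -4, 1, 4, 4, 5, 8, 14] v [-8.1 29.7]
75 45 u [-13, -12, -4, -3, 0, 0, 2, 4, 5, 11, 14, 21] v [-4.9 29.8]
80 46 u [-12, -11, 3, 5, 5, 6, 7, 8, 11, 13, 15, 20] v [-27.5  29.4]
85 24 u [-13, -12, -12, -11, -8, -4, 6, 9, 15, 16, 17, 19] v [-11.   14.2]
90 41 u [-12, -10, -4, -2, 1, 2, 7, 10, 14, 16, 19] v [-11.5  10.3]
95 47 u [-15, -13, -3, 2, 3, 5, 6, 8, 12, 17, 18, 19] v [-13.3   9
[... 223 characters left out ...]
25] v [-10.4   8. ]
115 14 u [-31, -31, -25, -19, -17, -14, 22, 22, 23, 23, 24, 24, 25, 26] v [-10.9   8.5]
120 29 u [-35, -31, -30, -27, -20, -20, -17, 22, 23, 24, 24, 24, 25, 27, 35] v [-13.3   8.9]
125 30 u [-33, -28, -21, -17, 25, 25, 26, 29, 35, 37] v [-9.   9.7]
130 27 u [-33, -31, -27, -21, -18, 26, 26, 27, 27, 28, 34, 35, 38, 42] v [-10.4   9.4]
135 33 u [-34, -32, -29, -24, -19, 27, 28, 28, 30, 34, 39] v [-12.    9.8]
140 34 u [-35, -31, -23, 28, 29, 30, 31, 33, 34, 35, 36, 44] v [-13.7   8.3]
145 17 u [-34, -33, -31, -31, -29, -28, -28, 33, 33, 33, 33, 34, 34, 36, 39, 40, 44] v [-9.2  8.6]
150 16 u [-34, -30, -29, -28, 32, 33, 33, 33, 33, 34, 34, 34, 36, 36, 39, 44] v [-11.4   8.8]
```

step_arm:
  steps:
    - [0,0,0,0]
    - [0,0,0,0]
    - [0,0,0,0]
    - [0,0,0,0]
  claw: 100

```text
time: 30.6
tool_pos: [0.5214, -0.1169, 0.0844]
tool_rot: [0.028, -0.671, 0.741, -0.023]
contact_force: [0.1, -0.2, -0.3]
gripper_width: 0.999
```

step_arm:
  steps:
    - [0,0,-6,0]
    - [0,0,-8,0]
    - [0,0,-10,0]
    - [0,-0.5,-10,0]
    - [0,-0.5,-10,0]
    - [0,-0.5,-15,0]
    - [0,0,-20,0]
    - [0,0,-20,0]

```text
time: 31.4
tool_pos: [0.5143, -0.117, 0.1897]
tool_rot: [0.028, -0.671, 0.741, -0.022]
contact_force: [-0.2, 0.1, -0.2]
gripper_width: 1.002
```

step_arm:
  steps:
    - [5,0,-15,0]
    - [20,0,0,0]
    - [25,5,0,0]
    - [25,5,0,0]
    - [25,5,0,0]
    - [25,5,0,0]
    - [25,5,0,0]
    - [0,0,0,0]

```text
time: 32.2
tool_pos: [0.475, -0.2725, 0.2162]
tool_rot: [0.03, -0.672, 0.74, -0.03]
contact_force: [1.1, 1.0, -0.7]
gripper_width: 1.0
```

```bash
python3 go.py 521.4 -116 92 -5.6;python3 st.py c21.png 45 160
python3 - <<'E'
from pl import *
_,_,P=cloud("top")
rect(sel(P,(.45,.58),(-.18,-.05),(.105,.17)),"tails")
rect(sel(P,(.47,.6),(.08,.20),(.07,.09)),"solid plate top")
s=cv2.cvtColor(cv2.imread("pics/c21.png"),cv2.COLOR_BGR2RGB); save(s,"final.png")
E
```

```text
t 32.2 tcp [ 475.  -272.5  216.2] yaw_y 174.46 shift [-159.7  -20.4  127. ] turn 0.06 F [ 1.1  1.  -0.7] T [ 0.06  0.05 -0.01] w 0.9997068031826299 j6 2.55
tool z [ 0.085 -0.004 -0.996] tilt in tool x,y: [0.004 0.085] joints [-0.685 -0.197  1.83   0.051  1.44   2.548]
45 14 u [-5, -4, -4, 0, 0, 3, 3, 4, 4, 4, 6, 9, 10, 13] v [ 9.8 30.8]
50 22 u [-12, -12, -11, -9, -4, -2, 3, 4, 5, 7, 12] v [-6.9 30.1]
55 22 u [-13, -12, -11, -9, -5, -4, -3, 3, 3, 4, 9] v [-9.6 29.6]
60 26 u [-13, -12, -10, -8, -5, -4, -2, 1, 3, 4, 7, 10, 13] v [ 1.9 31.7]
65 20 u [-12, -12, -11, -4, -4, 1, 3, 4, 4, 10] v [-10.   30.1]
70 30 u [-12, -12, -12, -10, -4, -2, 3, 4, 8, 13] v [-7.4 31.2]
75 38 u [-13, -8, -4, -3, -2, 0, 2, 3, 4, 6, 11, 16, 20] v [-1.9 30.1]
80 50 u [-13, -12, 3, 4, 6, 7, 9, 10, 12, 13] v [-27.9  28.4]
85 28 u [-13, -12, -12, -12, -11, -7, -2, 0, 6, 12, 14, 16, 18, 19] v [-11.2  10.1]
90 39 u [-12, -3, -1, 1, 3, 4, 7, 8, 10, 13, 14, 16, 18] v [-12.5  10.9]
95 48 u [-14, -13, -6, -1, 1, 2, 5, 8, 14, 17, 19, 19] v [-14.1  10.3]
100 18 u [-16, -16, -15, -15, -14, -12, -11, 18, 19, 19, 19, 19, 2
[... 276 characters left out ...]
3, 23, 24, 24, 27, 27] v [-12.5   8.2]
120 19 u [-21, -21, -20, -18, -17, -16, 23, 23, 23, 23, 23, 24, 24, 24, 24, 26, 26, 30, 30] v [-15.1   9.6]
125 18 u [-23, -22, -21, -21, -21, -19, -18, 24, 24, 25, 25, 25, 25, 25, 25, 26, 27, 29] v [-9.   9.9]
130 23 u [-25, -23, -23, -21, 25, 26, 26, 27, 28, 28, 28, 30] v [-12.   9.]
135 17 u [-25, -23, -21, -20, 27, 27, 27, 28, 28, 28, 28, 29, 29, 29, 30, 30, 33] v [-15.4   7.9]
140 32 u [-26, -25, -24, -23, -22, -20, 29, 29, 31, 33, 34] v [-13.    7.5]
tails 116 c [ 518.2 -117.6] size [22.2 60. ] long-axis deg 174.0 mean [ 527.9 -118.2] zmed 0.1315
solid plate top 103 c [552.5 136. ] size [11.5 58.9] long-axis deg 98.8 mean [551.8 136.5] zmed 0.0769
```

View pics/final.png

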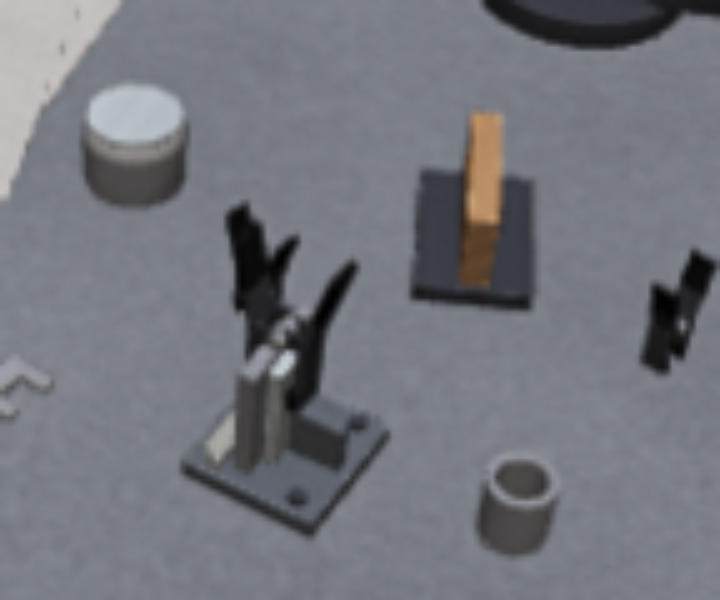

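The picture shows the plate upright in the groove and the clamp closed over plate and upright around (285,340). The rail is empty and the small clips have not moved. Handing in.

```bash
python3 -c "
from plant import job_done; print(job_done())"
```

```text
the job is handed in; nothing more can be done
None
```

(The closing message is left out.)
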